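# Load the airing rack and prop its dust cover at 45 degrees

## Task

Put the freshly plated gold pull bars up to air: free the orange clamp knob of the rack's hinge (a quarter turn anticlockwise, to its stop), fold the clear dust cover back past upright, and lay every pull bar lying on the table level in the rack, each in its own pair of V-notches. With all of them in, fold the cover down to half open, at 45 degrees (the red mark on the scale), leave it there, and tighten the clamp knob clockwise to its stop again. Never move the cover while the clamp is tight, leave everything else on the table where it is, and if a bar gets knocked out of place put it right again.

Things in the scene. Friction and masses are not known exactly. Their poses are not given: they have to be found in the camera images.
- rack: fixed airing rack; origin at the centre of its underside, x towards the hinge (away from the robot), y left, z up. Grey base 190 (x) x 244 (y) x 12 mm; blue side cheeks 6 mm thick at y = +-119 mm, tops at z = 90 mm; open at front and back. Grey clamp housing on the left, 60 mm high
- saddles (a point): centre of the rack (x = y = 0) at z = 53.5 mm, axes as the rack's. Two white rails along y, 12 mm thick, at x = +-40 mm, each with four 90-degree V-notches at y = -69, -23, 23, 69 mm (bottoms at rack z = 45 mm, tips between at 68 mm). A seated bar lies along x over both rails, end blocks outside them: its axis at the height of this point, its middle at x = 0 +- 15 mm
- cover (a joint): angle of the clear dust cover in rad: 0 closed (level), 0.785 half open (45 degrees), 1.571 upright, stop at 1.9. A stiff hinge holds it wherever it is left (about 3 N at the bar)
- cover_bar (a point): middle of the red round grip bar of the cover, 10 mm in diameter, 116 mm long, parallel to the hinge, held by two thin arms (at +-50 mm along it) 39 mm clear of the cover's front edge, in the cover's plane, 210 mm from the hinge axis. Site axes are the cover's: y along the bar, -x from hinge to bar
- cover_hinge (a point): middle of the hinge axis, along the rack's y: at x = 88, y = 0, z = 95 mm in the rack's frame. The cover is a clear panel 240 mm wide and 5 mm thick that reaches from the hinge to 170 mm. Axes as the rack's. A white disc on the right cheek carries a red line at 45 degrees
- clamp (a joint): angle of the orange clamp knob in rad, growing clockwise seen from above: 0 = stop, free; 1.57 = stop, tight. Starts tight
- clamp_grip (a point): on the axis of the clamp knob, at the height to grip: 97 mm above the table, at x = 60, y = 215 mm in the rack's frame. The knob's grip is a bar 42 mm long (along the point's x, which turns with the knob; at joint 0 it is along the rack's x), 14 mm wide, 32 mm high, its top 7 mm above this point
- bar1: gold-plated (brass-coloured) pull bar: round shank 12 mm in diameter with a 20 x 20 x 14 mm square block on each end, 150 mm over all (inner block faces 122 mm apart), about 0.12 kg; origin at the middle of the shank's axis, x along the bar; lying on the table its axis is 10 mm up. May be absent
- bar2: gold-plated (brass-coloured) pull bar: round shank 12 mm in diameter with a 20 x 20 x 14 mm square block on each end, 150 mm over all (inner block faces 122 mm apart), about 0.12 kg; origin at the middle of the shank's axis, x along the bar; lying on the table its axis is 10 mm up. May be absent
- bar3: gold-plated (brass-coloured) pull bar: round shank 12 mm in diameter with a 20 x 20 x 14 mm square block on each end, 150 mm over all (inner block faces 122 mm apart), about 0.12 kg; origin at the middle of the shank's axis, x along the bar; lying on the table its axis is 10 mm up. May be absent
- bar4: gold-plated (brass-coloured) pull bar: round shank 12 mm in diameter with a 20 x 20 x 14 mm square block on each end, 150 mm over all (inner block faces 122 mm apart), about 0.12 kg; origin at the middle of the shank's axis, x along the bar; lying on the table its axis is 10 mm up. May be absent
- parts_bowl: bystander: white plastic bowl of gold stampings, 114 mm in diameter, 56 mm high; origin under its centre
- small_die: bystander: small steel die block, 50 x 40 x 25 mm; origin under its centre
- brush: bystander: hand brush with a wooden handle, 160 mm long, lying; origin under its middle
Not all that is in view belongs to the job. Leave any green look-alike of the bar1 alone. Leave any turquoise look-alike of the bar4 alone.

How it is judged:
On the way, in this order (a step that is already met when the one before it is completed fails the run):
1. the clamp knob is turned free (within 0.3 rad of its free stop) (value of joint clamp below 0.3 rad), for 0.2 s.
2. the cover is folded back past upright, the clamp free (value of joint cover above 1.57 rad and value of joint clamp below 0.3 rad), for 0.2 s.
3. every pull bar rests level in its V-notches, released, while the cover is still back (z of bar1 in the frame of rack between 0.047 and 0.06 m and x of bar1 in the frame of rack between -0.025 and 0.025 m and y of bar1 in the frame of rack between -0.08 and 0.08 m and angle between the x axis of each of bar1, bar2, bar3, bar4 and the x axis of rack, either way round below 0.08 rad and linear speed of each of bar1, bar2, bar3, bar4 below 0.05 m/s and contact force between each of bar1, bar2, bar3, bar4 and the fingers below 0.3 N and z of bar2 in the frame of rack between 0.047 and 0.06 m and x of bar2 in the frame of rack between -0.025 and 0.025 m and y of bar2 in the frame of rack between -0.08 and 0.08 m and z of bar3 in the frame of rack between 0.047 and 0.06 m and x of bar3 in the frame of rack between -0.025 and 0.025 m and y of bar3 in the frame of rack between -0.08 and 0.08 m and z of bar4 in the frame of rack between 0.047 and 0.06 m and x of bar4 in the frame of rack between -0.025 and 0.025 m and y of bar4 in the frame of rack between -0.08 and 0.08 m and value of joint cover above 1.4 rad), for 0.3 s.
4. the cover is folded down to 45 degrees (within 7), the clamp still free (value of joint cover between 0.665 and 0.905 rad and value of joint clamp below 0.5 rad), for 0.2 s.
5. the clamp knob is tightened (within 0.3 rad of its stop) with the cover at 45 degrees (value of joint cover between 0.665 and 0.905 rad and value of joint clamp above 1.27 rad), for 0.2 s.
At the end, for the whole second after the job is handed in: Every bar present lies released in a pair of V-notches (axis within 6.5 mm of seated height, along them and level within 4.5 deg, middle within 25 mm of the rack's middle); the cover stands still at 45 deg within 7 deg; the clamp is within 0.3 rad of its tight stop (all of step 5 and z of bar1 in the frame of rack between 0.047 and 0.06 m and x of bar1 in the frame of rack between -0.025 and 0.025 m and y of bar1 in the frame of rack between -0.08 and 0.08 m and angle between the x axis of each of bar1, bar2, bar3, bar4 and the x axis of rack, either way round below 0.08 rad and linear speed of each of bar1, bar2, bar3, bar4 below 0.05 m/s and contact force between each of bar1, bar2, bar3, bar4 and the fingers below 0.3 N and z of bar2 in the frame of rack between 0.047 and 0.06 m and x of bar2 in the frame of rack between -0.025 and 0.025 m and y of bar2 in the frame of rack between -0.08 and 0.08 m and z of bar3 in the frame of rack between 0.047 and 0.06 m and x of bar3 in the frame of rack between -0.025 and 0.025 m and y of bar3 in the frame of rack between -0.08 and 0.08 m and z of bar4 in the frame of rack between 0.047 and 0.06 m and x of bar4 in the frame of rack between -0.025 and 0.025 m and y of bar4 in the frame of rack between -0.08 and 0.08 m and velocity of joint cover between -0.05 and 0.05 rad/s); the robot touches nothing.
It fails at once if the cover is swung while the clamp is tight (value of joint clamp above 1 rad and (velocity of joint cover above 0.25 rad/s or velocity of joint cover below -0.25 rad/s)).
It fails at once if a bystander is shifted by more than 4 cm (distance of any of parts_bowl, small_die, brush from where it was at the start of the episode above 0.04 m).
Of bar1, bar2, bar3, bar4 only 2 to 4 are there at a start; the rules pass over those that are not, and their reading is None.
At some moment in a run one of bar1, bar2, bar3, bar4 may be knocked a few centimetres aside while the robot is not near it.
Once in a run the grip may slacken for a moment while it holds something.
It also fails if it takes over 210 s, if anything falls off the work surface, if the arm or the gripper's body presses on something with over 40 N, if the wrist force passes 120 N, or if a joint passes its speed limit or range.

## Robot

A 6-joint arm with a two-finger parallel gripper is mounted at the origin on the work surface. World frame = base frame: x ahead of the robot, y to its left, z up, the work surface at z = 0. Lengths are in m, angles in rad, forces in N, time in s.
With the tool pointing down it reaches from about 0.325 to 1 m from the base axis. Payload 5.1 kg.
Tool frame: the origin (TCP) lies at the very end of the fingers, on their centre line; the grasp point (between the pads) lies 19 mm behind it; z points along the fingers, y is the line along which they close (so a half turn about z gives the same grasp; the last joint's range is limited). The gripper opens to 85 mm and grips with 20 to 120 N. Pads are 22 mm wide; open, the fingers measure 114 mm over their backs; the gripper's body (76 mm by 85 mm) begins 54 mm behind the grasp point. The pads swing forward as they close: fully open they stand 13 mm farther back than shut.
Start: joints at [-1.244, 0.124, 1.65, -0, 1.367, -0.083], TCP at [0.259, -0.596, 0.231] pointing down, gripper open.
Joint ranges: [-2.61, 2.61], [-1.02, 2.33], [0.03, 2.71], [-1.35, 4.49], [0.32, 2.68], [-2.91, 2.91]. Speed limits (rad/s): [2.57, 2.57, 3.14, 3.14, 3.14, 3.14].

## Interface

Orientations are given as a 3x3 rotation matrix whose columns are the frame's x, y, z axes.
In Python, from station import * gives the robot as it stands. The module is installed in compiled form; this text tells all that it offers.
- The arm moves only by the tool servo_tool, never from a script. Its argument "steps" is a list of rows, each a list of 7 numbers: the turn, a rotation vector about the tool's x, y, z normalised to -1 to 1, where 1 is 4 degrees, then the shift along the tool's x, y, z normalised to -1 to 1, where 1 is 0.025 m, then the opening, from 0 (shut) to 1 (fully open). A call has exactly 10 rows; each row shifts and turns the commanded pose from where the row before left it, along the tool's axes as they then stand; what a row does not reach is not made up. A row lasts 1/12 s, in which the tool goes at most 41.7 mm and 7.16 degrees, less where a joint would pass 70% of its speed; a pose out of reach is approached as far as the arm can. A call with a number of a shift or a turn outside -1 to 1 is refused whole. A call with a gripper value outside its range is refused whole. The fingers move at their own pace and stop on an object; "force" is the grip in N (left out, the last holds). Time passes only in rows, so rows that do not move let the fingers close, or fill a call up. It gives the time, the measured TCP pose, the force, the opening and the grip force at its end, in the units of the state.
- get_obs(): the state, without advancing time (a new reading comes with each control period).
- snapshot(name): name is "scene" or "side" or "wrist"; returns the picture (384x512x3 uint8, red, green, blue); there is no depth.
- get_calibration(name): a dict with "mtx" (3x3 intrinsics, pixels), "position" and "attitude" of the camera in the world; the wrist camera has in their place "hand_eye" (4x4, takes a point from camera to tool coordinates, whose origin is the TCP and whose axes are the flange's). Camera axes: x right, y up, looking along -z (the intrinsics and any distortion apply to the point x, -y, -z); pixel columns grow to the right and rows downward; lengths in m; the calibration is good to about 2 mm. A picture is of the moment at which its call begins: read the wrist's pose just before it. get_calibration takes no time and is no camera call.
- hand_in(): hands the job in; it is judged then, once.
The state is a dict: "time": time; "joint_positions": joint angles; "dq": joint speeds; "joint_torque": joint torques, N m; "tool_pos": TCP position; "ee_rot": TCP orientation; "wrist_force": force on the tool from outside, world axes, zero at the start; "moment": the same for the moment, N m; "gripper_width": finger opening in m; "gripper_force": force on a finger pad.
Only numpy, scipy, OpenCV 4.12 (cv2) and the standard library are available. Lean on these libraries where they do the work, as an engineer would, in place of code of your own. Each camera call takes 0.05 s, during which the arm holds its last target. There are 200 camera calls.

## Working session

There is one attempt and no reset: what is moved stays moved. The work goes in short steps, Python scripts to look and compute and a tool call to move; the robot and the scene stay as the last step left them, time stands still between calls to the robot, and variables do not carry over. Pictures are saved under pics/ and viewed, at most 14 in all, crops included, and the job is handed in when it is done.

Besides the shell and the picture viewer there is one more tool, called as name([rows], argument=value, ...), one row to a line, values as JSON. servo_tool: Moves the arm, as the interface text tells. Scaled input: -1 to 1 covers 0.025 m each way for a shift and 4 degrees each way for a turn. Its arguments: {"type":"object","properties":{"steps":{"type":"array","items":{"type":"array","items":{"type":"number","minimum":-1,"maximum":1}}},"force":{"type":"number"}},"required":["steps"]}

```bash
mkdir -p pics; python3 - <<'E'
from station import *
import cv2,numpy as np
np.set_printoptions(precision=4,suppress=True)
o=get_obs();print(o['time'],o['tool_pos'],o['ee_rot'],o['gripper_width'])
for n in ['scene','side','wrist']:
    im=snapshot(n);cv2.imwrite(f'pics/{n}0.png',im[:,:,::-1]);print(n,get_calibration(n))
E
```

```text
0.0 [ 0.2588 -0.5956  0.2301] [[ 0.9172  0.3985 -0.0007]
 [ 0.3985 -0.9172  0.0019]
 [ 0.0001 -0.002  -1.    ]] 0.08537288368096266
scene {'mtx': array([[381.5838,   0.    , 255.1077],
       [  0.    , 381.5838, 194.8296],
       [  0.    ,   0.    ,   1.    ]]), 'position': array([ 0.9472, -0.8308,  1.2271]), 'attitude': array([[ 0.8584, -0.3974,  0.3245],
       [ 0.5129,  0.6759, -0.5293],
       [-0.009 ,  0.6207,  0.784 ]])}
side {'mtx': array([[426.5888,   0.    , 252.4176],
       [  0.    , 426.5888, 186.2262],
       [  0.    ,   0.    ,   1.    ]]), 'position': array([ 0.3584, -1.073 ,  1.0907]), 'attitude': array([[ 0.9934,  0.0849, -0.0773],
       [-0.1145,  0.6891, -0.7156],
       [-0.0075,  0.7197,  0.6942]])}
wrist {'mtx': array([[307.8801,   0.    , 256.503 ],
       [  0.    , 307.8801, 195.3183],
       [  0.    ,   0.    ,   1.    ]]), 'hand_eye': array([[ 0.0016,  0.9652,  0.2615,  0.0676],
       [ 1.    , -0.0018,  0.0005, -0.001 ],
       [ 0.0009,  0.2615, -0.9652, -0.143 ],
       [ 0.    ,  0.    ,  0.    ,  1.    ]])}
```

View pics/scene0.png

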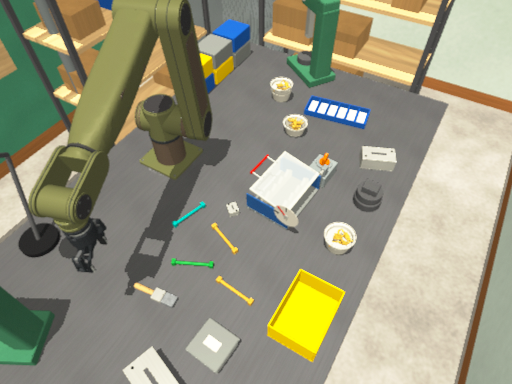

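View pics/side0.png

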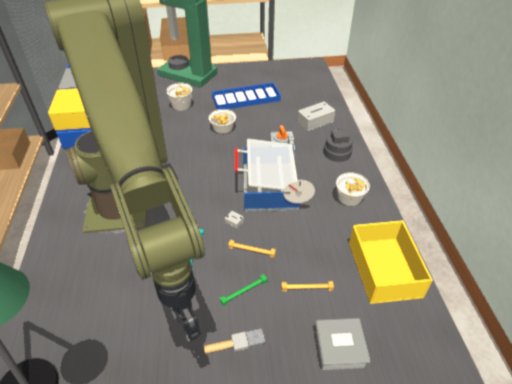

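```bash
cat > h.py <<'E'
from station import *
import cv2,numpy as np
np.set_printoptions(precision=4,suppress=True)
def cam(n,o=None):
    c=get_calibration(n)
    if n=='wrist':
        o=o or get_obs();T=np.eye(4);T[:3,:3]=o['ee_rot'];T[:3,3]=o['tool_pos'];M=T@c['hand_eye'];return c['mtx'],M[:3,3],M[:3,:3]
    return c['mtx'],np.array(c['position']),np.array(c['attitude'])
def ray(C,uv):
    K,p,R=C;d=np.array([(uv[0]-K[0,2])/K[0,0],-(uv[1]-K[1,2])/K[1,1],-1]);d=R@d;return p,d/np.linalg.norm(d)
def plane(C,uv,z):
    p,d=ray(C,uv);return p+d*(z-p[2])/d[2]
def tri(C1,u1,C2,u2):
    p,d=ray(C1,u1);q,e=ray(C2,u2);s=np.linalg.lstsq(np.c_[d,-e],q-p,rcond=None)[0]
    a=p+s[0]*d;b=q+s[1]*e;return (a+b)/2,np.linalg.norm(a-b)
def proj(C,X):
    K,p,R=C;v=R.T@(np.asarray(X)-p);return np.array([K[0,0]*v[0]/-v[2]+K[0,2],K[1,1]*-v[1]/-v[2]+K[1,2]])
HSV={'red':[((0,150,90),(5,255,255)),((174,150,90),(180,255,255))],'orange':[((6,190,150),(13,255,255))],'gold':[((14,120,110),(24,255,255))],'blue':[((100,120,40),(118,255,255))]}
def blobs(im,col,amin=15):
    h=cv2.cvtColor(im,cv2.COLOR_RGB2HSV);m=sum(cv2.inRange(h,a,b) for a,b in HSV[col]);m=cv2.morphologyEx(m,cv2.MORPH_CLOSE,np.ones((3,3),np.uint8))
    out=[]
    for c in cv2.findContours(m,cv2.RETR_EXTERNAL,cv2.CHAIN_APPROX_NONE)[0]:
        if cv2.contourArea(c)>=amin:
            (x,y),(w,hh),a=cv2.minAreaRect(c);t=np.zeros(m.shape,np.uint8);cv2.drawContours(t,[c],-1,255,-1);M=cv2.moments(t,True)
            out.append((cv2.contourArea(c),M['m10']/M['m00'],M['m01']/M['m00'],w,hh,a,cv2.boxPoints(((x,y),(w,hh),a))))
    return sorted(out,key=lambda r:-r[0])
def show(im,name,box,s):
    x,y,w,h=box;cv2.imwrite('pics/'+name,cv2.resize(im[y:y+h,x:x+w,::-1],None,fx=s,fy=s,interpolation=cv2.INTER_CUBIC))
E
python3 - <<'E'
from h import *
for n in ['scene','side']:
    im=cv2.imread(f'pics/{n}0.png')[:,:,::-1].copy()
    for c in ['red','orange','gold']:
        for b in blobs(im,c):
            print(n,c,np.array(b[:6]),plane(cam(n),b[1:3],{'red':.095,'orange':.09,'gold':.01}[c]))
a=cv2.imread('pics/scene0.png')[140:240,230:350];b=cv2.imread('pics/side0.png')[110:220,220:340]
cv2.imwrite('pics/rack0.png',np.hstack([cv2.resize(a,(390,390*100//120),interpolation=2),cv2.resize(b,(390,390*100//120),interpolation=2)]))
E
```

```text
scene red [ 47.     258.7353 163.6912   2.1213  24.7487  45.    ] [0.4089 0.0789 0.095 ]
scene gold [2559.      370.6732   44.5428   89.3855   43.9151   14.444 ] [0.4511 1.3035 0.01  ]
scene gold [2047.5      85.1251   26.2937   81.5349   46.3427   67.6199] [-1.1762  0.6113  0.01  ]
scene gold [1280.      289.9676   20.6858   42.8474   44.0622    6.3402] [-0.0901  1.316   0.01  ]
scene gold [1192.      150.2117   84.9032   36.2069  111.0721   22.4428] [-0.4159  0.3465  0.01  ]
scene gold [746.5    470.7955  94.4515  92.829   10.8181  16.8375] [1.0565 1.1083 0.01  ]
scene gold [634.      37.5029 143.1739  11.4     65.2     53.1301] [-0.573  -0.2558  0.01  ]
scene gold [470.5    413.1688   5.2746  63.2773  13.2518   6.3402] [0.5249 1.9051 0.01  ]
scene gold [409.5    218.6304  69.387   25.7618  31.3987  81.4692] [-0.1819  0.6456  0.01  ]
scene gold [346.5     70.4738  81.192   34.5009  21.4521  82.1467] [-0.809   0.1563  0.01  ]
scene gold [217.       5.0077  61.7154  15.      34.       0.    ] [-1.2761  0.0987  0.01  ]
scene gold [204.5    348.56    67.988   40.8779   7.6462  17.1027]
[... 1976 characters left out ...]
33 148.0357  40.      29.      90.    ] [-0.4609  0.3812  0.01  ]
side gold [658.     174.0406  40.747   40.708   27.0063  83.1572] [0.1742 1.274  0.01  ]
side gold [536.      70.0081 119.3845  41.7421  36.3662  71.5651] [-0.2661  0.5577  0.01  ]
side gold [225.5    306.7692 285.7937   9.      52.      90.    ] [ 0.5889 -0.3967  0.01  ]
side gold [193.5    251.5182 248.2105  47.2837   8.2415  12.0948] [ 0.4435 -0.24    0.01  ]
side gold [ 90.5    355.4661 185.5169  17.6777  11.0309   8.1301] [ 0.8521 -0.0013  0.01  ]
side gold [ 61.     221.2911 118.5696   8.5487  13.3163  80.5377] [0.3925 0.4808 0.01  ]
side gold [ 29.     182.2174  90.8696   6.4498  12.2794  82.875 ] [0.2219 0.7315 0.01  ]
```

View pics/rack0.png

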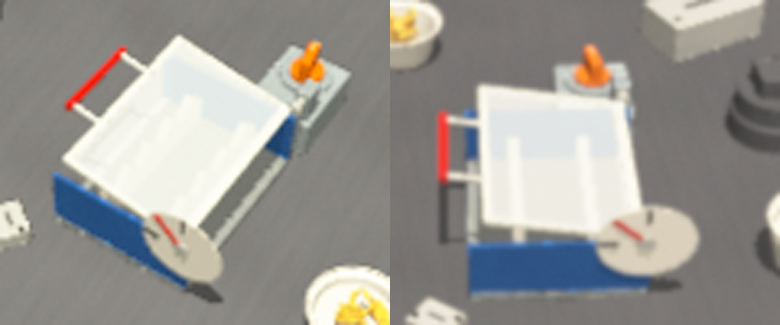

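```bash
python3 - <<'E'
from h import *
S,D=cam('scene'),cam('side')
ims={n:cv2.imread(f'pics/{n}0.png')[:,:,::-1].copy() for n in ['scene','side']}
r=[blobs(ims[n],'red')[0] for n in ims]
print('redmid',tri(S,r[0][1:3],D,r[1][1:3]))
ends=lambda b:sorted([(b[6][i]+b[6][j])/2 for i,j in ([(0,1),(2,3)] if np.linalg.norm(b[6][0]-b[6][1])<np.linalg.norm(b[6][1]-b[6][2]) else [(1,2),(3,0)])],key=lambda p:p[1])
es,ed=ends(r[0]),ends(r[1])
for a,b in zip(es,ed): print('redend',a,b,tri(S,a,D,b))
# knob top: orange incl. shade
for n in ims:
    h=cv2.cvtColor(ims[n],cv2.COLOR_RGB2HSV);m=cv2.inRange(h,(3,150,120),(16,255,255))
    k=np.zeros_like(m);x,y=(300,145) if n=='scene' else (270,118);k[y:y+32,x:x+35]=255;m&=k
    ys,xs=np.nonzero(m);print(n,len(xs),xs.mean(),ys.mean(),xs.min(),xs.max(),ys.min(),ys.max())
for n,uvs in {'scene':[(234,290),(224,238)],'side':[(307,286),(251.5,248.2)]}.items():
    for b in blobs(ims[n],'gold'):
        if min(np.hypot(b[1]-u,b[2]-v) for u,v in uvs)<4:
            e=ends(b);P=[plane(cam(n),q,.01) for q in e];print(n,plane(cam(n),b[1:3],.012),np.linalg.norm(P[0]-P[1]),np.degrees(np.arctan2(*(P[1]-P[0])[[1,0]])))
E
```

```text
redmid (array([0.4246, 0.0519, 0.1321]), np.float64(0.005067939129636421))
redend [267.75 154.75] [236. 148.] (array([0.4306, 0.1126, 0.1324]), np.float64(0.006292808890370596))
redend [250.25 172.25] [236. 171.] (array([ 0.4193, -0.0032,  0.1295]), np.float64(0.0016956397143030335))
scene 46 324.0217391304348 160.2173913043478 320 329 153 164
side 79 281.69620253164555 133.37974683544303 277 286 126 138
scene [ 0.5952 -0.4003  0.012 ] 0.15450659314711826 -6.005720906856302
scene [ 0.4516 -0.2456  0.012 ] 0.156737774733345 -20.646956985923282
side [ 0.5885 -0.3979  0.012 ] 0.15254694586673662 173.14497308134025
side [ 0.4433 -0.2415  0.012 ] 0.15211796547662412 -21.89712208435462
```

servo_tool([
  [0,0,-1,0,0,-0.6,1],
  [0,0,-1,0,0,-0.6,1],
  [0,0,-1,0,0,-0.6,1],
  [0,0,-1,0,0,-0.6,1],
  [0,0,-1,0,0,-0.6,1],
  [0,0,-1,0,0,-0.6,1],
  [0,0,-1,0,0,-0.6,1],
  [0,0,-1,0,0,-0.6,1],
  [0,0,-1,0,0,-0.6,1],
  [0,0,-1,0,0,-0.6,1],
])

```text
time: 0.98
tool_pos: [0.2589, -0.596, 0.3815]
ee_rot: [[0.443, 0.896, -0.0], [0.896, -0.443, 0.001], [0.001, -0.001, -1.0]]
wrist_force: [-0.3, -0.3, -0.2]
gripper_width: 0.0855
gripper_force: 0.0
```

servo_tool([
  [0,0,0,0.74,0.17,0,1],
  [0,0,0,0.74,0.17,0,1],
  [0,0,0,0.74,0.17,0,1],
  [0,0,0,0.74,0.17,0,1],
  [0,0,0,0.74,0.17,0,1],
  [0,0,0,0.74,0.17,0,1],
  [0,0,0,0.74,0.17,0,1],
  [0,0,0,0.74,0.17,0,1],
  [0,0,0,0.74,0.17,0,1],
  [0,0,0,0.74,0.17,0,1],
])

```text
time: 1.82
tool_pos: [0.38, -0.4487, 0.3808]
ee_rot: [[0.447, 0.895, -0.0], [0.895, -0.447, 0.001], [0.0, -0.001, -1.0]]
wrist_force: [-0.5, 0.5, 0.3]
gripper_width: 0.0852
gripper_force: 0.0
```

servo_tool([
  [0,0,0,0.74,0.17,0,1],
  [0,0,0,0.74,0.17,0,1],
  [0,0,0,0.74,0.17,0,1],
  [0,0,0,0.74,0.17,0,1],
  [0,0,0,0.74,0.17,0,1],
  [0,0,0,0.74,0.17,0,1],
  [0,0,0,0.74,0.17,0,1],
  [0,0,0,0.74,0.17,0,1],
  [0,0,0,0,0,0,1],
  [0,0,0,0,0,0,1],
])

```text
time: 2.65
tool_pos: [0.4763, -0.3318, 0.3809]
ee_rot: [[0.445, 0.896, -0.001], [0.896, -0.445, 0.0], [-0.0, -0.001, -1.0]]
wrist_force: [0.2, 0.6, -0.2]
gripper_width: 0.0855
gripper_force: 0.0
```

```bash
python3 - <<'E'
from h import *
o=get_obs();print(o['time'],o['tool_pos'],o['ee_rot'][:,0],o['joint_positions'])
im=snapshot('wrist');sc=snapshot('scene')
cv2.imwrite('pics/w1.png',im[:,:,::-1]);C=cam('wrist',o)
cv2.imwrite('pics/w1b.png',np.vstack([np.hstack([im[::1,:,::-1][:, :400],sc[:,:400,::-1]])[:384]]))
for b in blobs(im,'gold',60): print(np.array(b[:6]),plane(C,b[1:3],.012),np.linalg.norm(plane(C,b[6][0],.01)-plane(C,b[6][2],.01)))
E
```

```text
2.65 [ 0.4763 -0.3318  0.3809] [ 0.445   0.8955 -0.0003] [-0.7007 -0.0799  1.6105 -0.0004  1.6116 -0.2395]
[6421.5     450.1791   91.2283  165.0414   78.8662   71.222 ] [ 0.794  -0.3781  0.012 ] 0.30321663700930157
[720.5    213.0472 110.9625  13.1194  94.4203  85.3467] [ 0.4445 -0.2386  0.012 ] 0.153191740273735
[534.5    340.9845 155.4969  13.579   93.2867  69.6051] [ 0.6012 -0.3959  0.012 ] 0.15545634677928727
[119.5    233.1835 290.7911   6.261   37.1187  63.435 ] [ 0.323  -0.5424  0.012 ] 0.07240995942640868
```

View pics/w1b.png

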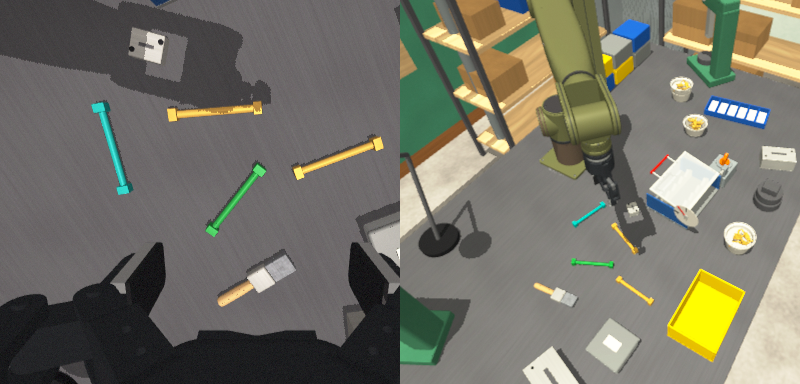

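servo_tool([
  [0,0,0,0.9,-0.24,0,1],
  [0,0,0,0.9,-0.24,0,1],
  [0,0,0,0.9,-0.24,0,1],
  [0,0,0,0.9,-0.24,0,1],
  [0,0,0,0.9,-0.24,0,1],
  [0,0,0,0.9,-0.24,0,1],
  [0,0,0,0.9,-0.24,0,1],
  [0,0,0,0.9,-0.24,0,1],
  [0,0,0,0.9,-0.24,0,1],
  [0,0,0,0.9,-0.24,0,1],
])

```text
time: 3.58
tool_pos: [0.5227, -0.1042, 0.3813]
ee_rot: [[0.448, 0.894, 0.0], [0.894, -0.448, -0.0], [-0.0, 0.0, -1.0]]
wrist_force: [0.0, -1.0, 0.7]
gripper_width: 0.0852
gripper_force: 0.0
```

servo_tool([
  [0,0,0,0.9,-0.24,0,1],
  [0,0,0,0.9,-0.24,0,1],
  [0,0,0,0.9,-0.24,0,1],
  [0,0,0,0.9,-0.24,0,1],
  [0,0,-1,0,0,0,1],
  [0,0,-1,0,0,0,1],
  [0,0,-1,0,0,0,1],
  [0,0,-1,0,0,0,1],
  [0,0,-1,0,0,0,1],
  [0,0,0,0,0,0,1],
])

```text
time: 4.42
tool_pos: [0.5415, -0.014, 0.3812]
ee_rot: [[0.114, 0.993, -0.0], [0.993, -0.114, -0.0], [-0.0, -0.0, -1.0]]
wrist_force: [0.5, 0.3, 0.3]
gripper_width: 0.0853
gripper_force: 0.0
```

```bash
python3 - <<'E'
from h import *
o=get_obs();print(o['time'],o['tool_pos'],o['ee_rot'][:,0],o['joint_positions'])
im=snapshot('wrist')
cv2.imwrite('pics/w2.png',im[:,:,::-1]);C=cam('wrist',o)
for c in ['orange','red','blue']:
  for b in blobs(im,c,60): print(c,np.array(b[:6]),plane(C,b[1:3],{'orange':.095,'red':.095,'blue':.09}[c]))
E
```

```text
4.4167 [ 0.5415 -0.014   0.3812] [ 0.1139  0.9935 -0.0002] [-0.1248 -0.1674  1.6895 -0.0002  1.6196 -0.0107]
red [676.5    157.411  121.0743  98.2841   8.2824  83.6598] [0.415  0.0565 0.095 ]
```

View pics/w2.png

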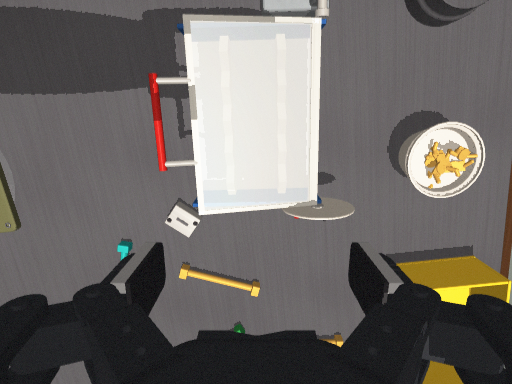

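servo_tool([
  [0,0,0,0.8,0.16,0.3,1],
  [0,0,0,0.8,0.16,0.3,1],
  [0,0,0,0.8,0.16,0.3,1],
  [0,0,0,0.8,0.16,0.3,1],
  [0,0,0,0.8,0.16,0.3,1],
  [0,0,0,0.8,0.16,0.3,1],
  [0,0,0,0.8,0.16,0.3,1],
  [0,0,0,0.8,0.16,0.3,1],
  [0,0,0,0.8,0.16,0.3,1],
  [0,0,0,0,0,0,1],
])

```text
time: 5.3
tool_pos: [0.5976, 0.1637, 0.3112]
ee_rot: [[0.113, 0.994, -0.004], [0.994, -0.113, 0.0], [0.0, -0.004, -1.0]]
wrist_force: [-0.5, 0.3, -0.3]
gripper_width: 0.0855
gripper_force: 0.0
```

```bash
sed -i "s/'orange':\[.*\],'gold'/'orange':[((4,150,110),(15,255,255))],'gold'/" h.py; python3 - <<'E'
from h import *
o=get_obs();print(o['time'],o['tool_pos'],o['ee_rot'][:,0],o['joint_positions'])
im=snapshot('wrist')
cv2.imwrite('pics/w3.png',im[:,:,::-1]);C=cam('wrist',o)
for c in ['orange','red','blue']:
  for b in blobs(im,c,60): print(c,np.array(b[:6]),plane(C,b[1:3],{'orange':.1,'red':.095,'blue':.09}[c]),b[6].tolist())
E
```

```text
5.3 [0.5976 0.1637 0.3112] [0.1133 0.9936 0.    ] [0.1803 0.0224 1.6244 0.0011 1.4983 0.2938]
orange [1078.      269.8878   90.7562   36.7696   36.7696   45.    ] [0.6222 0.2517 0.1   ] [[244.00003051757812, 91.00000762939453], [270.0000305175781, 65.00000762939453], [296.0000305175781, 91.00000762939453], [270.0000305175781, 117.00000762939453]]
red [173.5    116.522  251.0829  26.4682   9.3707  80.5377] [0.409  0.0812 0.095 ] [[110.48648834228516, 239.91891479492188], [119.72972869873047, 238.37838745117188], [124.0810775756836, 264.48651123046875], [114.83783721923828, 266.02703857421875]]
blue [1637.      216.0894  170.6467   14.1338  146.478    87.9546] [0.5494 0.169  0.09  ] [[143.5758514404297, 166.122314453125], [289.9605407714844, 160.894287109375], [290.4649658203125, 175.01913452148438], [144.08029174804688, 180.24716186523438]]
```

View pics/w3.png

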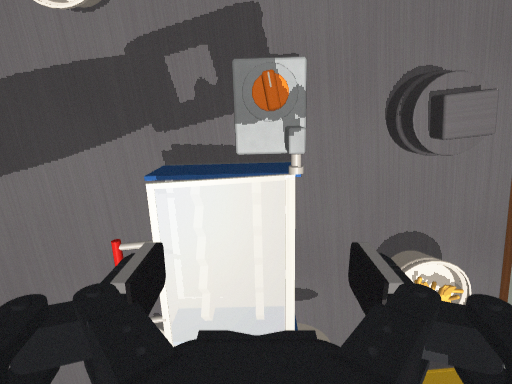

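```bash
python3 - <<'E'
from h import *
im=cv2.imread('pics/w3.png')[:,:,::-1].copy();show(im,'knob.png',(225,50,90,85),6)
T=np.load if 0 else None
o=get_obs();C=cam('wrist',o)
# cheek top edge ends (outer edge y=122mm, z=.09)
for e in [(146,176.5),(290,168)]: print(plane(C,e,.09))
for z in (.08,.1): print(z,[plane(C,e,z) for e in [(270,65),(270,117),(244,91),(296,91)]])
E
```

```text
[0.464  0.1696 0.09  ]
[0.638  0.1606 0.09  ]
0.08 [array([0.6262, 0.2789, 0.08  ]), array([0.6205, 0.2221, 0.08  ]), array([0.5935, 0.2544, 0.08  ]), array([0.6533, 0.2477, 0.08  ])]
0.1 [array([0.6252, 0.2762, 0.1   ]), array([0.6197, 0.2225, 0.1   ]), array([0.5942, 0.2531, 0.1   ]), array([0.6508, 0.2467, 0.1   ])]
```

View pics/knob.png

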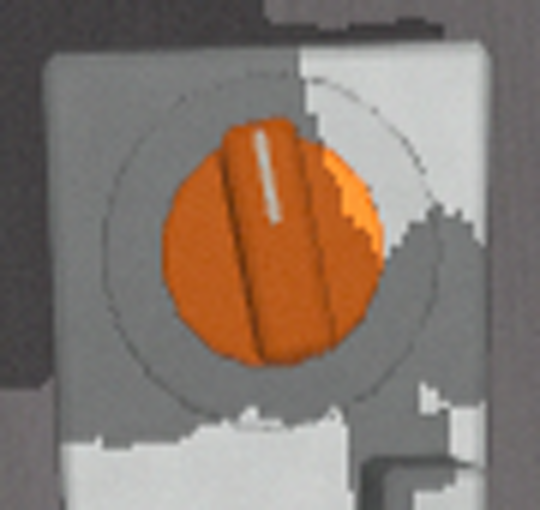

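servo_tool([
  [0,0,0,0.9,0.15,0,1],
  [0,0,0,0.9,0.15,0,1],
  [0,0,0,0.9,0.15,0,1],
  [0,0,0,0.9,0.15,0,1],
  [0,0,-0.8,0,0,0,1],
  [0,0,-0.8,0,0,0,1],
  [0,0,0,0,0,1,1],
  [0,0,0,0,0,1,1],
  [0,0,0,0,0,1,1],
  [0,0,0,0,0,0.2,1],
])

```text
time: 6.18
tool_pos: [0.621, 0.2474, 0.2288]
ee_rot: [[0.004, 1.0, -0.007], [1.0, -0.004, -0.003], [-0.003, -0.007, -1.0]]
wrist_force: [0.1, -0.3, -0.4]
gripper_width: 0.0855
gripper_force: 0.0
```

```bash
python3 - <<'E'
from h import *
o=get_obs();print(o['time'],o['tool_pos'],o['ee_rot'][:,0],o['joint_positions'])
im=snapshot('wrist')
cv2.imwrite('pics/w4.png',im[:,:,::-1]);C=cam('wrist',o)
for b in blobs(im,'orange',60): print(np.array(b[:6]),plane(C,b[1:3],.1),b[6].tolist())
print(proj(C,(.623,.252,.104)))
E
```

```text
6.1833 [0.621  0.2474 0.2288] [ 0.0044  1.     -0.0027] [ 0.2991  0.1697  1.6036 -0.0004  1.376   0.3035]
[757.     259.0083 179.255   49.9046  37.1595  65.556 ] [0.6233 0.2562 0.1   ] [[236.1575164794922, 163.74655151367188], [269.9862976074219, 148.36984252929688], [290.636962890625, 193.80136108398438], [256.8081970214844, 209.17807006835938]]
[258.6647 184.8399]
```

View pics/w4.png

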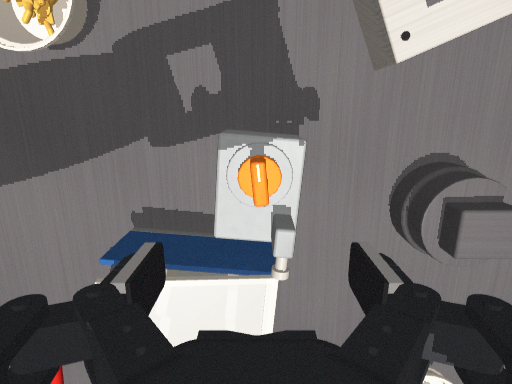

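servo_tool([
  [0,0,-1,0.3,0.12,0,1],
  [0,0,0,0,0,0.9,1],
  [0,0,0,0,0,0.9,1],
  [0,0,0,0,0,0.9,1],
  [0,0,0,0,0,0.9,1],
  [0,0,0,0,0,0.9,1],
  [0,0,0,0,0,0.8,1],
  [0,0,0,0,0,0.66,1],
  [0,0,0,0,0,0,0.5],
  [0,0,0,0,0,0,0],
], force=40)

```text
time: 7.07
tool_pos: [0.6265, 0.2565, 0.0858]
ee_rot: [[-0.067, 0.998, 0.0], [0.998, 0.067, -0.0], [-0.0, 0.0, -1.0]]
wrist_force: [-0.5, 0.3, 0.4]
gripper_width: 0.0637
gripper_force: 0.0
```

servo_tool([
  [0,0,0,0,0,0,0],
  [0,0,0,0,0,0,0],
  [0,0,0,0,0,0,0],
  [0,0,0,0,0,0,0],
  [0,0,0,0,0,0,0],
  [0,0,0,0,0,0,0],
  [0,0,0,0,0,0,0],
  [0,0,0,0,0,0,0],
  [0,0,0,0,0,0,0],
  [0,0,0,0,0,0,0],
], force=40)

```text
time: 7.9
tool_pos: [0.6225, 0.2572, 0.0868]
ee_rot: [[-0.067, 0.998, -0.009], [0.998, 0.067, -0.001], [-0.0, -0.009, -1.0]]
wrist_force: [-15.8, -1.9, 12.0]
gripper_width: 0.0123
gripper_force: 41.4
```

servo_tool([
  [0,0,0,0,-0.14,0.1,0],
  [0,0,-1,0,0,0,0],
  [0,0,-1,0,0,0,0],
  [0,0,-1,0,0,0,0],
  [0,0,-1,0,0,0,0],
  [0,0,-1,0,0,0,0],
  [0,0,-1,0,0,0,0],
  [0,0,-1,0,0,0,0],
  [0,0,-1,0,0,0,0],
  [0,0,-1,0,0,0,0],
], force=40)

```text
time: 8.73
tool_pos: [0.6189, 0.2559, 0.0867]
ee_rot: [[-0.644, 0.765, -0.01], [0.765, 0.644, -0.003], [0.004, -0.01, -1.0]]
wrist_force: [-22.8, -7.9, 24.1]
gripper_width: 0.0131
gripper_force: 43.2
```

servo_tool([
  [0,0,-1,0,0,0,0],
  [0,0,-1,0,0,0,0],
  [0,0,-1,0,0,0,0],
  [0,0,-1,0,0,0,0],
  [0,0,-1,0,0,0,0],
  [0,0,-1,0,0,0,0],
  [0,0,-1,0,0,0,0],
  [0,0,-1,0,0,0,0],
  [0,0,0,0,0,0,0],
  [0,0,0,0,0,0,0],
], force=40)

```text
time: 9.57
tool_pos: [0.6169, 0.2531, 0.0867]
ee_rot: [[-0.95, 0.31, -0.016], [0.311, 0.951, -0.009], [0.013, -0.014, -1.0]]
wrist_force: [-29.9, -16.1, 30.8]
gripper_width: 0.0133
gripper_force: 43.8
```

```bash
python3 - <<'E'
from h import *
o=get_obs();print(o['time'],o['tool_pos'],np.degrees(np.arctan2(*o['ee_rot'][[1,0],0])),o['wrist_force'],o['moment'],o['gripper_width'])
for n in ['scene','side']: cv2.imwrite(f'pics/{n}1.png',snapshot(n)[:,:,::-1])
E
```

```text
9.5667 [0.6169 0.2531 0.0867] 161.9064099247827 [-29.8502 -16.0654  30.7564] [-2.7444  4.9911 -0.0568] 0.013346230409038375
```

servo_tool([
  [0,0,0,0.1,-0.1,-0.12,0],
  [0,0,0,0.1,-0.1,-0.12,0],
  [0,0,-0.8,0,0,0,0],
  [0,0,-0.8,0,0,0,0],
  [0,0,-0.8,0,0,0,0],
  [0,0,-0.8,0,0,0,0],
  [0,0,-0.8,0,0,0,0],
  [0,0,0,0,0,0,0],
  [0,0,0,0,0,0,0],
  [0,0,0,0,0,0,0],
], force=40)

```text
time: 10.5
tool_pos: [0.6159, 0.2513, 0.0871]
ee_rot: [[-0.999, 0.041, -0.001], [0.041, 0.999, -0.003], [0.001, -0.003, -1.0]]
wrist_force: [1.6, -6.9, -5.7]
gripper_width: 0.0127
gripper_force: 50.3
```

```bash
python3 - <<'E'
from h import *
o=get_obs();print(o['time'],o['tool_pos'],np.degrees(np.arctan2(*o['ee_rot'][[1,0],0])),o['wrist_force'],o['moment'],o['gripper_width'])
E
```

```text
10.5 [0.6159 0.2513 0.0871] 177.66285198105263 [ 1.5536 -6.9285 -5.6659] [-1.059  -0.373  -1.1003] 0.012694803924607829
```

servo_tool([
  [0,0,-0.7,0,-0.1,0.03,0],
  [0,0,-0.7,0,0,0,0],
  [0,0,0,0,0,0,0],
  [0,0,0,0,0,0,0],
  [0,0,0,0,0,0,0],
  [0,0,0,0,0,0,0],
  [0,0,0,0,0,0,0],
  [0,0,0,0,0,0,0],
  [0,0,0,0,0,0,0],
  [0,0,0,0,0,0,0],
], force=40)

```text
time: 11.33
tool_pos: [0.6168, 0.251, 0.0873]
ee_rot: [[-0.998, -0.057, 0.002], [-0.057, 0.998, 0.001], [-0.002, 0.001, -1.0]]
wrist_force: [4.7, 0.1, -6.5]
gripper_width: 0.013
gripper_force: 89.3
```

```bash
python3 - <<'E'
from h import *
o=get_obs();print(o['time'],o['tool_pos'],np.degrees(np.arctan2(*o['ee_rot'][[1,0],0])),o['wrist_force'],o['moment'],o['gripper_width'])
E
```

```text
11.3333 [0.6168 0.251  0.0873] -176.75858478515087 [ 4.7073  0.0669 -6.4515] [-0.1021 -1.0183 -1.7024] 0.013048046143987324
```

servo_tool([
  [0,0,0.8,0,0,0,0],
  [0,0,0.8,0,0,0,0],
  [0,0,0,0,0,0,0.4],
  [0,0,0,0,0,0,0.6],
  [0,0,0,0,0,0,0.8],
  [0,0,0,0,0,0,0.8],
  [0,0,0,0,0,-1,0.8],
  [0,0,0,0,0,-1,0.8],
  [0,0,0,0,0,-1,0.8],
  [0,0,0,0,0,-1,0.8],
])

```text
time: 12.17
tool_pos: [0.6159, 0.2511, 0.1891]
ee_rot: [[-0.999, 0.05, 0.0], [0.05, 0.999, -0.0], [-0.0, -0.0, -1.0]]
wrist_force: [-0.0, 0.2, 0.1]
gripper_width: 0.0683
gripper_force: 0.0
```

servo_tool([
  [0,0,0,0,0,-1,1],
  [0,0,0,0,0,-1,1],
  [0,0,0,0,0,-1,1],
  [0,0,0,0,0,-1,1],
  [0,0,0,0,0,-1,1],
  [0,0,0,0.5,-0.6,-0.5,1],
  [0,0,0,0.5,-0.6,0,1],
  [0,0,0,0.5,-0.6,0,1],
  [0,0,0,0.5,-0.6,0,1],
  [0,0,0,0,0,0,1],
])

```text
time: 13.0
tool_pos: [0.5615, 0.192, 0.3263]
ee_rot: [[-0.999, 0.051, 0.001], [0.051, 0.999, -0.001], [-0.001, -0.001, -1.0]]
wrist_force: [0.4, 0.5, 0.2]
gripper_width: 0.0857
gripper_force: 0.0
```

```bash
python3 - <<'E'
from h import *
o=get_obs();print(o['time'],o['tool_pos'],o['ee_rot'][:,0],o['joint_positions'])
im=snapshot('wrist')
cv2.imwrite('pics/w5.png',im[:,:,::-1]);C=cam('wrist',o)
for c in ['orange','red','blue']:
  for b in blobs(im,c,60): print(c,np.array(b[:6]),plane(C,b[1:3],.1),b[6].tolist())
E
```

```text
13.0 [0.5615 0.192  0.3263] [-0.9987  0.0513 -0.0009] [ 0.2394 -0.0427  1.6641 -0.0008  1.5195 -1.2801]
orange [821.5    302.445  208.2385  31.3049  36.2243  26.5651] [0.6164 0.249  0.1   ] [[279.1999816894531, 217.59999084472656], [295.3999938964844, 185.1999969482422], [323.3999938964844, 199.1999969482422], [307.1999816894531, 231.59999084472656]]
red [1140.      107.866    47.4232  121.3265   10.955     2.1409] [0.4203 0.0373 0.1   ] [[46.70832824707031, 50.802181243896484], [47.11756896972656, 39.854862213134766], [168.35935974121094, 44.387264251708984], [167.9501190185547, 55.3345832824707]]
blue [615.5    233.8432 143.4783 141.       7.      90.    ] [0.5315 0.1684 0.1   ] [[230.0, 82.0], [237.0, 82.0], [237.0, 223.0], [230.0, 223.0]]
blue [301.5     41.2098  81.0201  38.4331  11.0687   2.2026] [ 0.451  -0.0439  0.1   ] [[23.579025268554688, 84.94535064697266], [24.004432678222656, 73.8847885131836], [62.40916442871094, 75.36190032958984], [61.98375701904297, 86.4224624633789]]
```

View pics/w5.png

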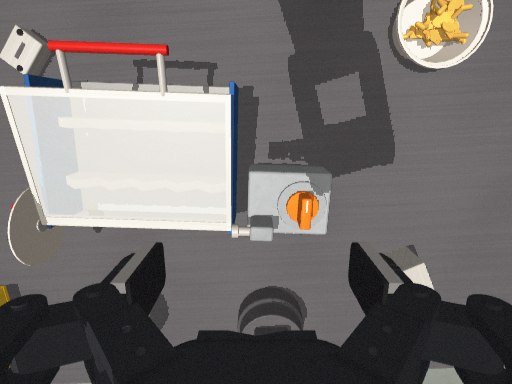

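```bash
python3 - <<'E'
from h import *
o=get_obs();im=cv2.imread('pics/w5.png')[:,:,::-1].copy();C=cam('wrist',o)
a,b=(47,45.3),(168.2,49.9)
for z in (.11,.12,.13,.14,.15):
    p,q=plane(C,a,z),plane(C,b,z);print(z,np.linalg.norm(p-q),(p+q)/2,np.degrees(np.arctan2(*(q-p)[[1,0]]))-90)
h=cv2.cvtColor(im,cv2.COLOR_RGB2HSV);m=cv2.inRange(h,*HSV['blue'][0])
m[:,:220]=0;m[:, 245:]=0;m[:78]=0;m[226:]=0
L=[];Rr=[]
for r in range(90,220,10):
    xs=np.nonzero(m[r])[0]
    if len(xs): L.append((xs.min(),r));Rr.append((xs.max(),r))
print(L,Rr)
Q=np.array([plane(C,(x+.5,y),.09) for x,y in Rr]);s=np.polyfit(Q[:,0],Q[:,1],1);print('outer top edge? yaw',np.degrees(np.arctan(s[0])),Q[0],Q[-1])
ys,xs=np.nonzero(m);print(ys.min(),ys.max(),plane(C,(234,ys.min()),.09),plane(C,(234,ys.max()),.09))
# knob top
k=cv2.inRange(h,(4,150,200),(15,255,255));print(plane(C,(304,210),.104))
E
```

```text
0.11 0.1288979377114968 [0.4236 0.0427 0.11  ] -4.828966638446801
0.12 0.1253086185243168 [0.4256 0.047  0.12  ] -4.8289666384468575
0.13 0.12171929933713677 [0.4276 0.0514 0.13  ] -4.828966638446815
0.14 0.11812998014995676 [0.4297 0.0557 0.14  ] -4.828966638446815
0.15 0.11454066096277678 [0.4317 0.06   0.15  ] -4.828966638446801
[(np.int64(230), 90), (np.int64(231), 100), (np.int64(231), 110), (np.int64(232), 120), (np.int64(232), 130), (np.int64(232), 140), (np.int64(232), 150), (np.int64(232), 160), (np.int64(232), 170), (np.int64(232), 180), (np.int64(232), 190), (np.int64(232), 200), (np.int64(232), 210)] [(np.int64(237), 90), (np.int64(237), 100), (np.int64(237), 110), (np.int64(237), 120), (np.int64(236), 130), (np.int64(236), 140), (np.int64(236), 150), (np.int64(236), 160), (np.int64(236), 170), (np.int64(236), 180), (np.int64(236), 190), (np.int64(235), 200), (np.int64(235), 210)]
outer top edge? yaw -4.732976021333337 [0.472  0.1773 0.09  ] [0.6187 0.165  0.09  ]
82 223 [0.463  0.1738 0.09  ] [0.6364 0.1619 0.09  ]
[0.6184 0.2515 0.104 ]
```

servo_tool([
  [0,0,0,0.52,-0.59,0,1],
  [0,0,0,0.52,-0.59,0,1],
  [0,0,0,0.52,-0.59,0,1],
  [0,0,0,0.52,-0.59,0,1],
  [0,0,0,0.52,-0.59,0,1],
  [0,0,0,0.52,-0.59,0,1],
  [0,0,0,0.52,-0.59,0,1],
  [0,0,0,0.52,-0.59,0,1],
  [0,0,0,0.52,-0.59,0,1],
  [0,0,0,0.52,-0.59,0,1],
])

```text
time: 13.88
tool_pos: [0.4254, 0.0528, 0.3255]
ee_rot: [[-0.999, 0.05, 0.001], [0.05, 0.999, 0.0], [-0.001, 0.0, -1.0]]
wrist_force: [0.4, -0.7, 0.2]
gripper_width: 0.0856
gripper_force: 0.0
```

servo_tool([
  [0,0,1,0,0,0.1,1],
  [0,0,1,0,0,0.1,1],
  [0,0,1,0,0,0.1,1],
  [0,0,1,0,0,0.1,1],
  [0,0,1,0,0,0.1,1],
  [0,0,1,0,0,0.1,1],
  [0,0,1,0,0,0.1,1],
  [0,0,1,0,0,0.1,1],
  [0,0,1,0,0,0.1,1],
  [0,0,1,0,0,0.1,1],
])

```text
time: 14.72
tool_pos: [0.4262, 0.0533, 0.3004]
ee_rot: [[-0.731, 0.683, 0.0], [0.683, 0.731, 0.0], [-0.0, 0.0, -1.0]]
wrist_force: [0.3, -0.4, 0.5]
gripper_width: 0.0854
gripper_force: 0.0
```

servo_tool([
  [0,0,1,0,0,0,0.7],
  [0,0,1,0,0,0,0.4],
  [0,0,1,0,0,0,0.4],
  [0,0,1,0,0,0,0.4],
  [0,0,1,0,0,0,0.4],
  [0,0,1,0,0,0,0.4],
  [0,0,1,0,0,0,0.4],
  [0,0,1,0,0,0,0.4],
  [0,0,1,0,0,0,0.4],
  [0,0,1,0,0,0,0.4],
])

```text
time: 15.55
tool_pos: [0.4262, 0.0533, 0.3005]
ee_rot: [[-0.121, 0.993, 0.0], [0.993, 0.121, 0.0], [0.0, 0.0, -1.0]]
wrist_force: [0.0, 0.4, 0.2]
gripper_width: 0.0341
gripper_force: 0.0
```

servo_tool([
  [0,0,1,0,0,0,0.4],
  [0,0,1,0,0,0,0.4],
  [0,0,1,0,0,0,0.4],
  [0,0,0,0,0,0,0.4],
  [0,0,0,0,0,0,0.4],
  [0,0,0,0,0,0,0.4],
  [0,0,0,0,0,0,0.4],
  [0,0,0,0,0,0,0.4],
  [0,0,0,0,0,0,0.4],
  [0,0,0,0,0,0,0.4],
])

```text
time: 16.38
tool_pos: [0.4257, 0.0529, 0.3001]
ee_rot: [[0.085, 0.996, -0.0], [0.996, -0.085, 0.0], [0.0, -0.0, -1.0]]
wrist_force: [-0.5, 0.9, 1.0]
gripper_width: 0.0342
gripper_force: 0.0
```

```bash
python3 - <<'E'
from h import *
o=get_obs();print(o['time'],o['tool_pos'],o['ee_rot'][:,0],o['joint_positions'])
im=snapshot('wrist');cv2.imwrite('pics/w6.png',im[:,:,::-1]);C=cam('wrist',o)
for b in blobs(im,'red',60): print(np.array(b[:6]),plane(C,b[1:3],.133),b[6].tolist())
E
```

```text
16.3833 [0.4257 0.0529 0.3001] [0.0855 0.9963 0.    ] [-0.0016 -0.4237  2.0233  0.      1.542   0.084 ]
[981.     257.3906 177.4432 112.       9.      90.    ] [0.4277 0.0557 0.133 ] [[253.0, 122.0], [262.0, 122.0], [262.0, 234.0], [253.0, 234.0]]
```

View pics/w6.png

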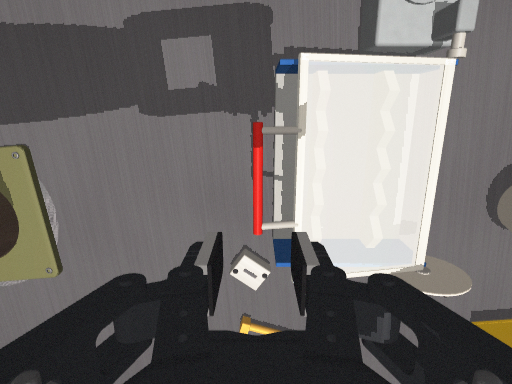

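servo_tool([
  [0,0,0,0.05,0.08,0.8,0.38],
  [0,0,0,0,0,0.8,0.38],
  [0,0,0,0,0,0.8,0.38],
  [0,0,0,0,0,0.8,0.38],
  [0,0,0,0,0,0.8,0.38],
  [0,0,0,0,0,0.8,0.38],
  [0,0,0,0,0,0.8,0.38],
  [0,0,0,0,0,0.8,0.38],
  [0,0,0,0,0,0.8,0.38],
  [0,0,0,0,0,0.2,0.38],
])

```text
time: 17.27
tool_pos: [0.4254, 0.054, 0.1116]
ee_rot: [[0.086, 0.996, -0.006], [0.996, -0.086, 0.0], [-0.0, -0.006, -1.0]]
wrist_force: [-0.5, -0.7, 0.4]
gripper_width: 0.0324
gripper_force: 0.0
```

servo_tool([
  [0,0,0,0,0,0,0.3],
  [0,0,0,0,0,0,0.2],
  [0,0,0,0,0,0,0.1],
  [0,0,0,0,0,0,0],
  [0,0,0,0,0,0,0],
  [0,0,0,0,0,0,0],
  [0,0,0,0,0,0,0],
  [0,0,0,0,0,0,0],
  [0,0,0,0,0,0,0],
  [0,0,0,0,0,0,0],
], force=30)

```text
time: 18.1
tool_pos: [0.4267, 0.0542, 0.1159]
ee_rot: [[0.086, 0.996, -0.003], [0.996, -0.086, 0.0], [-0.0, -0.003, -1.0]]
wrist_force: [-7.2, 1.1, 0.8]
gripper_width: 0.009
gripper_force: 29.2
```

servo_tool([
  [0,0,0,0,0.095,-0.43,0],
  [0,0,0,0,0.12,-0.42,0],
  [0,0,0,0,0.14,-0.42,0],
  [0,0,0,0,0.16,-0.41,0],
  [0,0,0,0,0.18,-0.4,0],
  [0,0,0,0,0.2,-0.39,0],
  [0,0,0,0,0.22,-0.38,0],
  [0,0,0,0,0.24,-0.37,0],
  [0,0,0,0,0.26,-0.35,0],
  [0,0,0,0,0.28,-0.34,0],
], force=30)

```text
time: 18.93
tool_pos: [0.4733, 0.0502, 0.2157]
ee_rot: [[0.085, 0.996, -0.005], [0.996, -0.085, 0.0], [-0.0, -0.005, -1.0]]
wrist_force: [-13.1, 1.1, 7.3]
gripper_width: 0.0085
gripper_force: 29.4
```

servo_tool([
  [0,0,0,0,0.29,-0.44,0],
  [0,0,0,0,0.31,-0.41,0],
  [0,0,0,0,0.39,-0.33,0],
  [0,0,0,0,0.41,-0.31,0],
  [0,0,0,0,0.43,-0.28,0],
  [0,0,0,0,0.445,-0.255,0],
  [0,0,0,0,0.46,-0.23,0],
  [0,0,0,0,0.47,-0.2,0],
  [0,0,0,0,0.485,-0.17,0],
  [0,0,0,0,0.49,-0.14,0],
], force=30)

```text
time: 19.77
tool_pos: [0.58, 0.041, 0.2855]
ee_rot: [[0.086, 0.996, 0.002], [0.996, -0.086, 0.0], [0.0, 0.002, -1.0]]
wrist_force: [-2.7, -0.4, 0.3]
gripper_width: 0.0086
gripper_force: 29.2
```

servo_tool([
  [0,0,0,0,0.5,-0.12,0],
  [0,0,0,0,0.505,-0.085,0],
  [0,0,0,0,0.51,-0.05,0],
  [0,0,0,0,0.51,-0.02,0],
  [0,0,0,0,0.51,0.01,0],
  [0,0,0,0,0.51,0.04,0],
  [0,0,0,0,0.505,0.07,0],
  [0,0,0,0,0.5,0.1,0],
  [0,0,0,0,0,0,0],
  [0,0,0,0,0,0,0],
], force=30)

```text
time: 20.6
tool_pos: [0.6825, 0.0322, 0.2875]
ee_rot: [[0.086, 0.996, 0.008], [0.996, -0.086, -0.0], [0.001, 0.008, -1.0]]
wrist_force: [3.3, 0.5, 5.5]
gripper_width: 0.0085
gripper_force: 30.2
```

servo_tool([
  [0,0,0,0,0,0,0.15],
  [0,0,0,0,0,0,0.3],
  [0,0,0,0,0,0,0.4],
  [0,0,0,0,0,0,0.4],
  [0,0,0,0,0,-0.5,0.4],
  [0,0,0,0,0,-1,0.4],
  [0,0,0,0,0,-1,0.4],
  [0,0,0,0,0,-1,0.6],
  [0,0,0,0,0,-0.5,0.6],
  [0,0,0,0,0,0,0.6],
])

```text
time: 21.43
tool_pos: [0.681, 0.0323, 0.3889]
ee_rot: [[0.086, 0.996, 0.008], [0.996, -0.086, -0.0], [0.0, 0.008, -1.0]]
wrist_force: [-0.2, -0.2, 0.7]
gripper_width: 0.0511
gripper_force: 0.0
```

```bash
python3 - <<'E'
from h import *
o=get_obs();print(o['time'],o['tool_pos'],o['ee_rot'][:,0],o['joint_positions'])
im=snapshot('wrist');cv2.imwrite('pics/w7.png',im[:,:,::-1])
S,D=cam('scene'),cam('side');ims={n:snapshot(n) for n in ['scene','side']}
for n in ims: cv2.imwrite(f'pics/{n}2.png',ims[n][:,:,::-1])
for n in ims:
    for b in blobs(ims[n],'red',20): print(n,np.array(b[:6]))
    C=cam(n)
    for b in blobs(ims[n],'gold',60):
        p=plane(C,b[1:3],.012)
        if .3<p[0]<.75 and -.6<p[1]<.0 : print(n,np.array(b[:6]),p)
E
```

```text
21.4333 [0.681  0.0323 0.3889] [0.0858 0.9963 0.0004] [-0.0313  0.1395  1.3733 -0.      1.6208  0.0546]
scene [ 34.     321.1897 162.8793   2.7116  27.0078  40.6013]
scene [150.5    234.487  290.2642  43.5951   7.2066  35.7067] [ 0.5958 -0.4004  0.012 ]
scene [120.     224.4516 238.2065  37.0644   6.3969  48.8141] [ 0.4516 -0.2456  0.012 ]
side [ 22.     315.     120.0465  20.6155   2.4254  75.9638]
side [226.     306.5909 285.8042   9.      52.      90.    ] [ 0.5879 -0.3979  0.012 ]
side [192.5    251.5407 248.2236  47.2837   8.2415  12.0948] [ 0.4434 -0.2416  0.012 ]
```

servo_tool([
  [0,0,0,-0.39,-0.77,0,1],
  [0,0,0,-0.39,-0.77,0,1],
  [0,0,0,-0.39,-0.77,0,1],
  [0,0,0,-0.39,-0.77,0,1],
  [0,0,0,-0.39,-0.77,0,1],
  [0,0,0,-0.39,-0.77,0,1],
  [0,0,0,-0.39,-0.77,0,1],
  [0,0,0,-0.39,-0.77,0,1],
  [0,0,0,-0.3,-0.5,0,1],
  [0,0,0,0,0,0,1],
])

```text
time: 22.42
tool_pos: [0.5046, -0.0392, 0.3814]
ee_rot: [[0.087, 0.996, -0.003], [0.996, -0.087, 0.0], [-0.0, -0.003, -1.0]]
wrist_force: [1.0, 0.5, -1.0]
gripper_width: 0.0851
gripper_force: 0.0
```

```bash
python3 - <<'E'
from h import *
o=get_obs();print(o['time'],o['tool_pos'],o['ee_rot'][:,0],o['joint_positions'])
im=snapshot('wrist');cv2.imwrite('pics/w8.png',im[:,:,::-1]);C=cam('wrist',o)
np.save('w8.npy',np.array([o['tool_pos'],*o['ee_rot']]))
O=np.array([.545,.042,0]);a=np.radians(-4.8);R=np.array([[np.cos(a),-np.sin(a),0],[np.sin(a),np.cos(a),0],[0,0,1]])
v=im[:,:,::-1].copy()
for x in (-.04,.04):
    for y in (-.069,-.023,.023,.069):
        u=proj(C,O+R@[x,y,.045]);cv2.circle(v,(int(u[0]),int(u[1])),2,(255,0,255),1)
for x,y in ((-.095,-.122),(-.095,.122),(.095,-.122),(.095,.122)):
    u=proj(C,O+R@[x,y,.09]);cv2.circle(v,(int(u[0]),int(u[1])),3,(0,255,0),1)
cv2.imwrite('pics/w8b.png',v)
for b in blobs(im,'gold',100): print(np.array(b[:6]),plane(C,b[1:3],.012))
E
```

```text
22.4167 [ 0.5046 -0.0392  0.3814] [ 0.0872  0.9962 -0.0002] [-0.1834 -0.2465  1.7564 -0.0005  1.6347 -0.0961]
[3337.5     462.7224  267.9808  114.5162   51.9562   11.7125] [ 0.864  -0.2798  0.012 ]
[579.5    441.7253 373.9655  22.      41.      90.    ] [ 0.8425 -0.5181  0.012 ]
[208.     317.6905 329.0204  75.9485  10.0859   0.8303] [ 0.5941 -0.3894  0.012 ]
[171.     236.4868 262.9509  82.2752  12.9029  15.611 ] [ 0.4507 -0.2347  0.012 ]
[141.5    459.1943 140.7029  15.4349  21.0943  30.9638] [ 0.8378 -0.0455  0.012 ]
```

View pics/w8b.png

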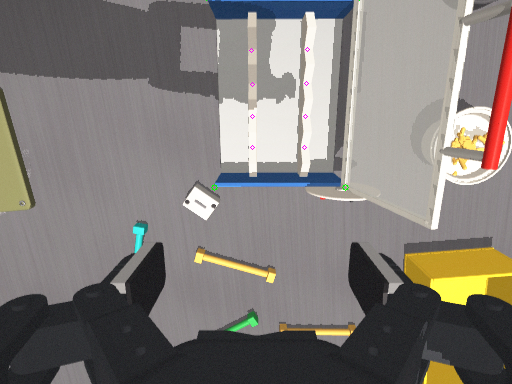

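servo_tool([
  [0,0,-1,0,0,0.6,1],
  [0,0,-1,0,0,0.6,1],
  [0,0,-1,0,0,0.6,1],
  [0,0,-1,0,0,0.6,1],
  [0,0,-1,0,0,0.6,1],
  [0,0,-1,0,0,0.6,1],
  [0,0,-1,0,0,0.6,1],
  [0,0,-1,0,0,0.6,1],
  [0,0,-1,0,0,0.6,1],
  [0,0,-1,0,0,0.6,1],
])

```text
time: 23.3
tool_pos: [0.5068, -0.038, 0.2308]
ee_rot: [[-0.578, 0.816, -0.003], [0.816, 0.578, 0.001], [0.002, -0.002, -1.0]]
wrist_force: [-0.7, 0.4, 0.6]
gripper_width: 0.0855
gripper_force: 0.0
```

servo_tool([
  [0,0,-1,0,0,0,1],
  [0,0,-1,0,0,0,1],
  [0,0,-1,0,0,0,1],
  [0,0,-1,0,0,0,1],
  [0,0,-1,0,0,0,1],
  [0,0,-1,0,0,0,1],
  [0,0,-1,0,0,0,1],
  [0,0,-1,0,0,0,1],
  [0,0,-0.5,0,0,0,1],
  [0,0,0,0,0,0,1],
])

```text
time: 24.13
tool_pos: [0.5068, -0.0381, 0.2316]
ee_rot: [[-0.934, 0.356, -0.003], [0.356, 0.934, 0.001], [0.003, -0.0, -1.0]]
wrist_force: [-1.2, -0.3, 0.4]
gripper_width: 0.0855
gripper_force: 0.0
```

servo_tool([
  [0,0,0,-0.07,-0.87,0,1],
  [0,0,0,-0.07,-0.87,0,1],
  [0,0,0,-0.07,-0.87,0,1],
  [0,0,0,-0.07,-0.87,0,1],
  [0,0,0,-0.07,-0.87,0,1],
  [0,0,0,-0.07,-0.87,0,1],
  [0,0,0,-0.07,-0.87,0,1],
  [0,0,0,-0.07,-0.87,0,1],
  [0,0,0,-0.07,-0.87,0,1],
  [0,0,0,-0.07,-0.4,0,1],
])

```text
time: 24.97
tool_pos: [0.4491, -0.2386, 0.2322]
ee_rot: [[-0.933, 0.359, -0.001], [0.359, 0.933, 0.001], [0.002, -0.0, -1.0]]
wrist_force: [-0.1, 0.0, 0.3]
gripper_width: 0.0854
gripper_force: 0.0
```

servo_tool([
  [0,0,0,0,0,0,1],
  [0,0,0,0,0,0,1],
  [0,0,0,0,0,0,1],
  [0,0,0,0,0,0,1],
  [0,0,0,0,0,0,1],
  [0,0,0,0,0,0,1],
  [0,0,0,0,0,0,1],
  [0,0,0,0,0,0,1],
  [0,0,0,0,0,0,1],
  [0,0,0,0,0,0,1],
])

```text
time: 25.8
tool_pos: [0.4497, -0.237, 0.2334]
ee_rot: [[-0.934, 0.357, 0.0], [0.357, 0.934, -0.0], [-0.0, 0.0, -1.0]]
wrist_force: [-0.0, 0.3, 0.2]
gripper_width: 0.0851
gripper_force: 0.0
```

```bash
cat > bar.py <<'E'
from h import *
import sys
o=get_obs();im=snapshot('wrist');C=cam('wrist',o);cv2.imwrite('pics/'+sys.argv[1],im[:,:,::-1])
print(o['time'],o['tool_pos'],'psi',np.degrees(np.arctan2(*o['ee_rot'][[1,0],0])),o['joint_positions'])
z=float(sys.argv[2]) if len(sys.argv)>2 else .010
for b in blobs(im,'gold',150):
    B=b[6];s=np.linalg.norm(B[0]-B[1])<np.linalg.norm(B[1]-B[2]);e=[(B[0]+B[1])/2,(B[2]+B[3])/2] if s else [(B[1]+B[2])/2,(B[3]+B[0])/2]
    P=[plane(C,q,z) for q in e];L=np.linalg.norm(P[0]-P[1])
    if .12<L<.19:
        m=(P[0]+P[1])/2;d=m-o['tool_pos'];t=o['ee_rot'].T@d;a=np.degrees(np.arctan2(*(P[1]-P[0])[[1,0]]))
        print('bar',m,'len',L,'yaw',(a+90)%180-90,'tool delta units',t/.025,'px',np.array(b[1:3]))
E
python3 bar.py a1.png
```

```text
25.8 [ 0.4497 -0.237   0.2334] psi 159.0819516927243 [-0.5907 -0.1969  1.9586  0.      1.3798 -1.7964]
bar [ 0.4514 -0.2407  0.01  ] len 0.13319826466157536 yaw -22.06135486035062 tool delta units [-0.1174 -0.1145  8.9345] px [253.3091 162.4442]
bar [ 0.5788 -0.3923  0.01  ] len 0.12786967551597064 yaw -7.9213621117722255 tool delta units [-7.043  -3.9587  8.935 ] px [179.5311 285.8608]
```

View pics/a1.png

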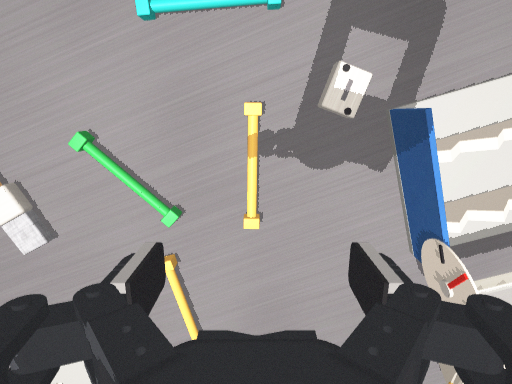

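servo_tool([
  [0,0,0.25,-0.25,-0.13,0.5,0.8],
  [0,0,0,0,0,0.9,0.6],
  [0,0,0,0,0,0.9,0.6],
  [0,0,0,0,0,0.9,0.6],
  [0,0,0,0,0,0.9,0.6],
  [0,0,0,0,0,0.9,0.6],
  [0,0,0,0,0,0.9,0.6],
  [0,0,0,0,0,0.9,0.6],
  [0,0,0,0,0,0.9,0.6],
  [0,0,0,0,0,0.9,0.6],
])

```text
time: 26.68
tool_pos: [0.454, -0.2423, 0.0163]
ee_rot: [[-0.927, 0.374, -0.0], [0.374, 0.927, 0.0], [0.0, 0.0, -1.0]]
wrist_force: [-0.1, -0.6, 0.2]
gripper_width: 0.0514
gripper_force: 0.0
```

servo_tool([
  [0,0,0,0,0,0.3,0.6],
  [0,0,0,0,0,0.2,0.6],
  [0,0,0,0,0,0,0.4],
  [0,0,0,0,0,0,0.2],
  [0,0,0,0,0,0,0],
  [0,0,0,0,0,0,0],
  [0,0,0,0,0,0,0],
  [0,0,0,0,0,0,0],
  [0,0,0,0,0,0,0],
  [0,0,0,0,0,0,0],
], force=50)

```text
time: 27.52
tool_pos: [0.4555, -0.2431, 0.0075]
ee_rot: [[-0.928, 0.373, 0.003], [0.373, 0.928, -0.002], [-0.003, -0.001, -1.0]]
wrist_force: [-0.4, -0.4, 6.0]
gripper_width: 0.0093
gripper_force: 49.3
```

servo_tool([
  [0,0,0,0,0,-0.4,0],
  [0,0,0,0,0,-0.8,0],
  [0,0,-0.5,0,0,-0.9,0],
  [0,0,-0.5,0,0,-0.9,0],
  [0,0,-0.5,0,0,-0.9,0],
  [0,0,-0.5,0,0,-0.9,0],
  [0,0,-0.6,0,0,-0.9,0],
  [0,0,-0.6,0,0,-0.9,0],
  [0,0,-0.6,0,0,-0.8,0],
  [0,0,-0.5,0,0,-0.4,0],
], force=50)

```text
time: 28.35
tool_pos: [0.455, -0.2427, 0.2043]
ee_rot: [[-0.997, 0.08, 0.003], [0.08, 0.997, -0.002], [-0.004, -0.002, -1.0]]
wrist_force: [-0.3, 0.3, -1.4]
gripper_width: 0.0096
gripper_force: 48.8
```

servo_tool([
  [0,0,0,-0.18,0.8,0,0],
  [0,0,0,-0.18,0.9,0,0],
  [0,0,0,-0.19,0.9,0,0],
  [0,0,0,-0.19,0.9,0,0],
  [0,0,0,-0.19,0.9,0,0],
  [0,0,0,-0.19,0.9,0,0],
  [0,0,0,-0.19,0.9,0,0],
  [0,0,0,-0.19,0.9,0,0],
  [0,0,0,-0.19,0.9,0,0],
  [0,0,0,-0.19,0.9,0,0],
])

```text
time: 29.18
tool_pos: [0.5191, -0.0231, 0.2008]
ee_rot: [[-0.997, 0.082, -0.001], [0.082, 0.997, 0.0], [0.001, 0.0, -1.0]]
wrist_force: [-1.0, -0.2, -1.0]
gripper_width: 0.0093
gripper_force: 48.9
```

servo_tool([
  [0,0,0,-0.19,0.9,0,0],
  [0,0,0,-0.19,0.9,0,0],
  [0,0,0,-0.19,0.9,0,0],
  [0,0,0,-0.19,0.9,0,0],
  [0,0,0,0,0,0,0],
  [0,0,0,0,0,0,0],
  [0,0,0,0,0,0,0],
  [0,0,0,0,0,0,0],
  [0,0,0,0,0,0,0],
  [0,0,0,0,0,0,0],
])

```text
time: 30.02
tool_pos: [0.5456, 0.063, 0.2009]
ee_rot: [[-0.997, 0.084, -0.0], [0.084, 0.997, -0.0], [0.0, -0.0, -1.0]]
wrist_force: [-0.7, 0.7, -2.1]
gripper_width: 0.0092
gripper_force: 48.9
```

```bash
cat > slot.py <<'E'
from h import *
import sys
# tool pose in rack frame
O=np.array([.5455,.042,0]);a=np.radians(-4.8);R=np.array([[np.cos(a),-np.sin(a),0],[np.sin(a),np.cos(a),0],[0,0,1]])
o=get_obs();print(o['time'],'rack xyz mm',1000*R.T@(o['tool_pos']-O),'psi',np.degrees(np.arctan2(*o['ee_rot'][[1,0],0])),'F',o['wrist_force'],'w',o['gripper_width'],o['gripper_force'])
im=snapshot('wrist');cv2.imwrite('pics/'+sys.argv[1],im[:,:,::-1])
for n in ['scene','side']: cv2.imwrite(f'pics/{n}_'+sys.argv[1],snapshot(n)[:,:,::-1])
E
python3 slot.py p1.png
```

```text
30.0167 rack xyz mm [ -1.6155  20.9155 200.8522] psi 175.21018395588703 F [-0.7342  0.7003 -2.1425] w 0.009247932593371698 48.93996477127075
```

View pics/p1.png

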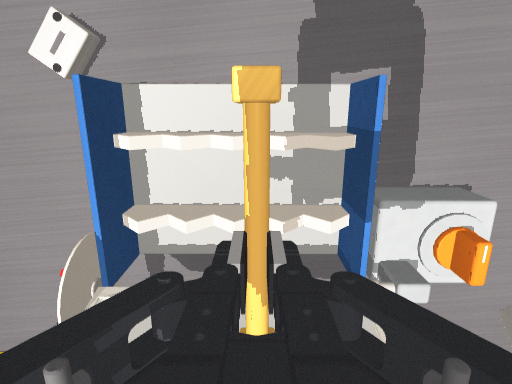

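```bash
python3 - <<'E'
from h import *
from slot import O,R
E
python3 - <<'E'
from h import *
O=np.array([.5455,.042,0]);a=np.radians(-4.8);R=np.array([[np.cos(a),-np.sin(a),0],[np.sin(a),np.cos(a),0],[0,0,1]])
C=cam('wrist');im=cv2.imread('pics/p1.png')
for uv in [(78,77),(385,77)]: print(R.T@(plane(C,uv,.09)-O))
for x,yy,h in [(s,k,.045) for s in (-.046,-.034,.034,.046) for k in (-.069,-.023,.023,.069)]+[(s,k,.068) for s in (-.046,-.034,.034,.046) for k in (-.092,-.046,0,.046,.092)]:
    u=proj(C,O+R@[x,yy,h]);cv2.circle(im,(int(round(u[0])),int(round(u[1]))),1,(255,0,255) if h<.05 else (0,0,255),-1)
cv2.imwrite('pics/rails.png',cv2.resize(im[115:250,90:390],None,fx=2.6,fy=2.6,interpolation=cv2.INTER_NEAREST))
E
```

```text
30.1667 rack xyz mm [ -1.4993  21.2075 200.9148] psi 175.23595126138423 F [ 0.0849 -0.5068 -2.1653] w 0.009607515128142995 48.94053339958191
[-0.0926 -0.1151  0.09  ]
[-0.0932  0.1224  0.09  ]Traceback (most recent call last):
  File "<stdin>", line 2, in <module>
  File "slot.py", line 6, in <module>
    im=snapshot('wrist');cv2.imwrite('pics/'+sys.argv[1],im[:,:,::-1])
                                             ~~~~~~~~^^^
IndexError: list index out of range
```

View pics/rails.png

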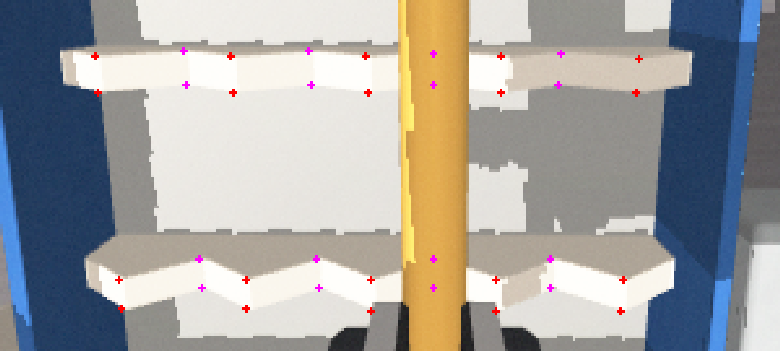

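servo_tool([
  [0,0,0,-0.06,0.08,0.5,0],
  [0,0,0,0,0,0.7,0],
  [0,0,0,0,0,0.7,0],
  [0,0,0,0,0,0.7,0],
  [0,0,0,0,0,0.7,0],
  [0,0,0,0,0,0.7,0],
  [0,0,0,0,0,0.6,0],
  [0,0,0,0,0,0.4,0],
  [0,0,0,0,0,0.3,0],
  [0,0,0,0,0,0.2,0],
])

```text
time: 31.05
tool_pos: [0.547, 0.0656, 0.062]
ee_rot: [[-0.997, 0.082, -0.001], [0.082, 0.997, 0.0], [0.001, -0.0, -1.0]]
wrist_force: [-0.3, -0.5, -0.6]
gripper_width: 0.0094
gripper_force: 48.9
```

servo_tool([
  [0,0,0,0,0,0.1,0],
  [0,0,0,0,0,0.1,0],
  [0,0,0,0,0,0.1,0],
  [0,0,0,0,0,0,0],
  [0,0,0,0,0,0,0],
  [0,0,0,0,0,0,0],
  [0,0,0,0,0,0,0],
  [0,0,0,0,0,0,0],
  [0,0,0,0,0,0,0],
  [0,0,0,0,0,0,0],
])

```text
time: 31.88
tool_pos: [0.5475, 0.0656, 0.0559]
ee_rot: [[-0.997, 0.082, 0.0], [0.082, 0.997, 0.0], [-0.0, 0.0, -1.0]]
wrist_force: [0.7, -0.1, -1.1]
gripper_width: 0.0095
gripper_force: 48.9
```

```bash
python3 slot.py p2.png
```

```text
31.8833 rack xyz mm [ 0.0514 23.6744 55.9436] psi 175.28024341347304 F [ 0.7375 -0.074  -1.124 ] w 0.009468326214473879 48.94288122653961
```

Lower further until contact force.

servo_tool([
  [0,0,0,0,0,0.1,0],
  [0,0,0,0,0,0.1,0],
  [0,0,0,0,0,0,0],
  [0,0,0,0,0,0,0],
  [0,0,0,0,0,0,0],
  [0,0,0,0,0,0,0],
  [0,0,0,0,0,0,0],
  [0,0,0,0,0,0,0],
  [0,0,0,0,0,0,0],
  [0,0,0,0,0,0,0],
])

```text
time: 32.87
tool_pos: [0.548, 0.065, 0.0515]
ee_rot: [[-0.997, 0.082, 0.001], [0.082, 0.997, -0.001], [-0.001, -0.001, -1.0]]
wrist_force: [-1.6, -5.0, 5.8]
gripper_width: 0.0096
gripper_force: 49.6
```

servo_tool([
  [0,0,0,0,0,0,0.12],
  [0,0,0,0,0,0,0.2],
  [0,0,0,0,0,0,0.3],
  [0,0,0,0,0,0,0.4],
  [0,0,0,0,0,0,0.4],
  [0,0,0,0,0,-0.5,0.4],
  [0,0,0,0,0,-1,0.4],
  [0,0,0,0,0,-1,0.4],
  [0,0,0,0,0,-1,0.4],
  [0,0,0,0,0,-1,0.4],
])

```text
time: 33.7
tool_pos: [0.5474, 0.0658, 0.1653]
ee_rot: [[-0.997, 0.082, 0.001], [0.082, 0.997, 0.0], [-0.001, 0.0, -1.0]]
wrist_force: [0.3, 0.4, 0.2]
gripper_width: 0.0344
gripper_force: 0.0
```

servo_tool([
  [0,0,0,0,0,-1,0.4],
  [0,0,0,0,0,-1,0.4],
  [0,0,0,0,0,-0.5,0.4],
  [0,0,0,0,0,0,1],
  [0,0,0,0,0,0,1],
  [0,0,0,0,0,0,1],
  [0,0,0,0,0,0,1],
  [0,0,0,0,0,0,1],
  [0,0,0,0,0,0,1],
  [0,0,0,0,0,0,1],
])

```text
time: 34.53
tool_pos: [0.5471, 0.0656, 0.2249]
ee_rot: [[-0.997, 0.082, -0.002], [0.082, 0.997, -0.0], [0.002, -0.0, -1.0]]
wrist_force: [0.4, 0.2, -1.1]
gripper_width: 0.0853
gripper_force: 0.0
```

```bash
cat > chk.py <<'E'
# bars in rack, seen by the wrist: where the gold lies in rack coordinates at z
from h import *
import sys
O=np.array([.5455,.042,0]);a=np.radians(-4.8);R=np.array([[np.cos(a),-np.sin(a),0],[np.sin(a),np.cos(a),0],[0,0,1]])
o=get_obs();im=snapshot('wrist');C=cam('wrist',o);cv2.imwrite('pics/'+sys.argv[1],im[:,:,::-1])
print(o['time'],o['tool_pos'],o['gripper_width'])
h=cv2.cvtColor(im,cv2.COLOR_RGB2HSV);m=cv2.inRange(h,(12,110,60),(26,255,255))
n,l,st,ce=cv2.connectedComponentsWithStats(m)
for i in range(1,n):
    if st[i,4]<150: continue
    ys,xs=np.nonzero(l==i);P=np.array([R.T@(plane(C,(x,y),.0565)-O) for x,y in zip(xs,ys)])*1000
    c,s,_=np.linalg.svd(P[:,:2]-P[:,:2].mean(0),full_matrices=False)[0:3] if 0 else (None,None,None)
    v=np.linalg.eigh(np.cov(P[:,:2].T))[1][:,1]
    print('rack mm mean',P[:,:2].mean(0),'x',P[:,0].min(),P[:,0].max(),'y',P[:,1].min(),P[:,1].max(),'yaw',(np.degrees(np.arctan2(v[1],v[0]))+90)%180-90,st[i,4],'world z.01',plane(C,ce[i],.01))
E
python3 chk.py c1.png
```

```text
34.5333 [0.5471 0.0656 0.2249] 0.08532387058708102
rack mm mean [-5.9989 25.3094] x -82.57388000752766 70.10616377228766 y 13.186100924962231 34.90852063726949 yaw -0.9916072185029066 1009 world z.01 [0.549  0.0672 0.01  ]
rack mm mean [ 71.4743 231.837 ] x 43.02714446296737 104.65672609642161 y 201.30821381027866 257.64345666282145 yaw 43.372977929455516 1846 world z.01 [0.6589 0.296  0.01  ]
```

servo_tool([
  [0,0,0,-0.1,-0.9,0,1],
  [0,0,0,-0.1,-0.92,0,1],
  [0,0,0,-0.15,-0.92,0,1],
  [0,0,0,-0.15,-0.92,0,1],
  [0,0,0,-0.2,-0.92,0,1],
  [0,0,0,-0.2,-0.92,0,1],
  [0,0,0,-0.2,-0.92,0,1],
  [0,0,0,-0.2,-0.92,0,1],
  [0,0,0,-0.2,-0.92,0,1],
  [0,0,0,-0.2,-0.92,0,1],
])

```text
time: 35.42
tool_pos: [0.571, -0.1678, 0.2257]
ee_rot: [[-0.997, 0.082, -0.0], [0.082, 0.997, 0.0], [0.0, 0.0, -1.0]]
wrist_force: [-0.8, -0.2, -0.5]
gripper_width: 0.0854
gripper_force: 0.0
```

servo_tool([
  [0,0,0,-0.2,-0.92,0,1],
  [0,0,0,-0.2,-0.92,0,1],
  [0,0,0,-0.2,-0.92,0,1],
  [0,0,0,-0.2,-0.92,0,1],
  [0,0,0,-0.2,-0.92,0,1],
  [0,0,0,-0.2,-0.92,0,1],
  [0,0,0,-0.2,-0.92,0,1],
  [0,0,0,-0.2,-0.92,0,1],
  [0,0,0.25,-0.15,-0.9,0,1],
  [0,0,0.25,-0.1,-0.4,0,1],
])

```text
time: 36.25
tool_pos: [0.5987, -0.3887, 0.2253]
ee_rot: [[-0.993, 0.12, -0.001], [0.12, 0.993, -0.0], [0.0, -0.0, -1.0]]
wrist_force: [0.1, 0.5, 0.9]
gripper_width: 0.0856
gripper_force: 0.0
```

servo_tool([
  [0,0,0,0,0,0,1],
  [0,0,0,0,0,0,1],
  [0,0,0,0,0,0,1],
  [0,0,0,0,0,0,1],
  [0,0,0,0,0,0,1],
  [0,0,0,0,0,0,1],
  [0,0,0,0,0,0,1],
  [0,0,0,0,0,0,1],
  [0,0,0,0,0,0,1],
  [0,0,0,0,0,0,1],
])

```text
time: 37.08
tool_pos: [0.599, -0.3862, 0.2258]
ee_rot: [[-0.993, 0.117, 0.0], [0.117, 0.993, 0.0], [-0.0, 0.0, -1.0]]
wrist_force: [0.1, -0.7, 0.3]
gripper_width: 0.0853
gripper_force: 0.0
```

```bash
sed -i "s/'gold':\[((14,120,110),(24,255,255))\]/'gold':[((12,110,60),(26,255,255))]/" h.py; python3 bar.py b1.png; python3 bar.py b2.png .015
```

```text
37.0833 [ 0.599  -0.3862  0.2258] psi 173.2817663338077 [-0.6479  0.2617  1.5016  0.      1.3784 -2.1014]
bar [ 0.6011 -0.3957  0.01  ] len 0.1390179934255957 yaw -7.087583636103133 tool delta units [-0.1279 -0.3696  8.6335] px [248.8563 174.2529]
37.1333 [ 0.599  -0.3862  0.2258] psi 173.28067544590334 [-0.6479  0.2617  1.5015 -0.      1.3784 -2.1015]
bar [ 0.5991 -0.3954  0.015 ] len 0.13919733857108574 yaw -7.088554089578793 tool delta units [-0.0465 -0.3633  8.4318] px [248.9602 172.7869]
```

servo_tool([
  [0,0,0.1,-0.08,-0.37,0.5,0.8],
  [0,0,0,0,0,0.9,0.6],
  [0,0,0,0,0,0.9,0.6],
  [0,0,0,0,0,0.9,0.6],
  [0,0,0,0,0,0.9,0.6],
  [0,0,0,0,0,0.9,0.6],
  [0,0,0,0,0,0.9,0.6],
  [0,0,0,0,0,0.9,0.6],
  [0,0,0,0,0,0.9,0.6],
  [0,0,0,0,0,0.7,0.6],
])

```text
time: 38.02
tool_pos: [0.5987, -0.3955, 0.0123]
ee_rot: [[-0.992, 0.125, -0.002], [0.125, 0.992, 0.002], [0.003, 0.001, -1.0]]
wrist_force: [-0.3, 0.7, -0.3]
gripper_width: 0.0512
gripper_force: 0.0
```

servo_tool([
  [0,0,0,0,0,0.3,0.6],
  [0,0,0,0,0,0.06,0.6],
  [0,0,0,0,0,0,0.4],
  [0,0,0,0,0,0,0.2],
  [0,0,0,0,0,0,0],
  [0,0,0,0,0,0,0],
  [0,0,0,0,0,0,0],
  [0,0,0,0,0,0,0],
  [0,0,0,0,0,0,0],
  [0,0,0,0,0,0,0],
], force=50)

```text
time: 38.85
tool_pos: [0.6011, -0.3966, 0.009]
ee_rot: [[-0.992, 0.124, 0.003], [0.124, 0.992, -0.002], [-0.003, -0.002, -1.0]]
wrist_force: [-0.5, -0.5, 5.2]
gripper_width: 0.0093
gripper_force: 49.1
```

servo_tool([
  [0,0,0,0,0,-0.4,0],
  [0,0,0,0,0,-0.8,0],
  [0,0,-0.08,0,0,-0.9,0],
  [0,0,-0.08,0,0,-0.9,0],
  [0,0,-0.08,0,0,-0.9,0],
  [0,0,-0.08,0,0,-0.9,0],
  [0,0,-0.08,0,0,-0.9,0],
  [0,0,-0.08,0,0,-0.9,0],
  [0,0,-0.08,0,0,-0.8,0],
  [0,0,0,0,0,-0.4,0],
], force=60)

```text
time: 39.68
tool_pos: [0.6005, -0.396, 0.2052]
ee_rot: [[-0.996, 0.085, 0.003], [0.085, 0.996, -0.002], [-0.003, -0.002, -1.0]]
wrist_force: [0.4, -1.3, -0.7]
gripper_width: 0.0085
gripper_force: 58.7
```

servo_tool([
  [0,0,0,0.2,0.7,0,0],
  [0,0,0,0.23,0.9,0,0],
  [0,0,0,0.23,0.9,0,0],
  [0,0,0,0.23,0.9,0,0],
  [0,0,0,0.23,0.9,0,0],
  [0,0,0,0.23,0.9,0,0],
  [0,0,0,0.23,0.9,0,0],
  [0,0,0,0.23,0.9,0,0],
  [0,0,0,0.23,0.9,0,0],
  [0,0,0,0.23,0.9,0,0],
])

```text
time: 40.52
tool_pos: [0.5611, -0.1702, 0.2007]
ee_rot: [[-0.996, 0.085, -0.002], [0.085, 0.996, 0.001], [0.002, 0.001, -1.0]]
wrist_force: [-0.6, 0.7, -1.1]
gripper_width: 0.0088
gripper_force: 58.8
```

servo_tool([
  [0,0,0,0.23,0.9,0,0],
  [0,0,0,0.23,0.9,0,0],
  [0,0,0,0.23,0.9,0,0],
  [0,0,0,0.23,0.9,0,0],
  [0,0,0,0.23,0.9,0,0],
  [0,0,0,0.2,0.9,0,0],
  [0,0,0,0,0.35,0,0],
  [0,0,0,0,0,0,0],
  [0,0,0,0,0,0,0],
  [0,0,0,0,0,0,0],
])

```text
time: 41.35
tool_pos: [0.5407, -0.0263, 0.2016]
ee_rot: [[-0.996, 0.086, -0.0], [0.086, 0.996, -0.0], [0.0, -0.0, -1.0]]
wrist_force: [0.1, 0.4, -1.5]
gripper_width: 0.0083
gripper_force: 58.9
```

```bash
python3 slot.py p3.png; python3 - <<'E'
from h import *
C=cam('wrist');O=get_obs();im=cv2.imread('pics/p3.png')[:,:,::-1].copy()
for b in blobs(im,'gold',150): print(np.array(b[:6]),b[6].round().tolist())
E
```

```text
41.35 rack xyz mm [  0.9651 -68.4778 201.5618] psi 175.084814650396 F [ 0.1244  0.3851 -1.5362] w 0.008330666486036585 58.87899577617645
[6884.5     255.5559  181.838   268.       48.       90.    ] [[230.0, 67.0], [278.0, 67.0], [278.0, 335.0], [230.0, 335.0]]
[1899.5     350.8212  178.1874   25.7966  157.3846    5.297 ] [[331.0, 247.0], [346.0, 91.0], [371.0, 93.0], [357.0, 250.0]]
```

servo_tool([
  [0,0,0,0.03,-0.03,0.5,0],
  [0,0,0,0,0,0.7,0],
  [0,0,0,0,0,0.7,0],
  [0,0,0,0,0,0.7,0],
  [0,0,0,0,0,0.7,0],
  [0,0,0,0,0,0.7,0],
  [0,0,0,0,0,0.6,0],
  [0,0,0,0,0,0.4,0],
  [0,0,0,0,0,0.3,0],
  [0,0,0,0,0,0.2,0],
])

```text
time: 42.33
tool_pos: [0.5394, -0.0264, 0.063]
ee_rot: [[-0.996, 0.086, -0.001], [0.086, 0.996, 0.0], [0.001, 0.0, -1.0]]
wrist_force: [-0.6, -0.8, -0.6]
gripper_width: 0.0088
gripper_force: 58.9
```

servo_tool([
  [0,0,0,0,0,0.1,0],
  [0,0,0,0,0,0.1,0],
  [0,0,0,0,0,0.1,0],
  [0,0,0,0,0,0.08,0],
  [0,0,0,0,0,0,0],
  [0,0,0,0,0,0,0],
  [0,0,0,0,0,0,0],
  [0,0,0,0,0,0,0],
  [0,0,0,0,0,0,0],
  [0,0,0,0,0,0,0],
])

```text
time: 43.17
tool_pos: [0.54, -0.0262, 0.055]
ee_rot: [[-0.996, 0.085, 0.0], [0.085, 0.996, -0.0], [-0.0, -0.0, -1.0]]
wrist_force: [0.4, 0.0, -2.2]
gripper_width: 0.0089
gripper_force: 58.9
```

servo_tool([
  [0,0,0,0,0,0.1,0],
  [0,0,0,0,0,0.06,0],
  [0,0,0,0,0,0,0],
  [0,0,0,0,0,0,0],
  [0,0,0,0,0,0,0],
  [0,0,0,0,0,0,0.1],
  [0,0,0,0,0,0,0.15],
  [0,0,0,0,0,0,0.3],
  [0,0,0,0,0,0,0.38],
  [0,0,0,0,0,0,0.38],
])

```text
time: 44.0
tool_pos: [0.5398, -0.026, 0.0505]
ee_rot: [[-0.996, 0.085, -0.0], [0.085, 0.996, 0.0], [0.0, 0.0, -1.0]]
wrist_force: [-0.7, 0.4, 0.9]
gripper_width: 0.0328
gripper_force: 0.0
```

servo_tool([
  [0,0,0,0,0,-0.5,0.38],
  [0,0,0,0,0,-0.9,0.38],
  [0,0,0,0,0,-0.9,0.38],
  [0,0,0,0,0,-0.9,0.38],
  [0,0,0,0,0,-0.9,0.38],
  [0,0,0,0,0,-0.9,0.6],
  [0,0,0,0,0,-0.9,1],
  [0,0,0,0,0,-0.9,1],
  [0,0,0,0,0,0,1],
  [0,0,0,0,0,0,1],
])

```text
time: 44.83
tool_pos: [0.5409, -0.0263, 0.2233]
ee_rot: [[-0.996, 0.085, 0.004], [0.085, 0.996, -0.001], [-0.004, -0.0, -1.0]]
wrist_force: [-0.2, -0.0, -1.3]
gripper_width: 0.0852
gripper_force: 0.0
```

```bash
python3 chk.py c2.png; python3 - <<'E'
from h import *
for n in ['scene','side']:
    im=snapshot(n);cv2.imwrite(f'pics/{n}3.png',im[:,:,::-1])
    for b in blobs(im,'gold',60):
        p=plane(cam(n),b[1:3],.012)
        if .2<p[0]<1.0 and -.8<p[1]<.6 : print(n,np.array(b[:6]),p)
E
```

```text
44.8333 [ 0.5409 -0.0263  0.2233] 0.08524984026185357
rack mm mean [-10.3565  23.1008] x -82.77252579858923 68.53474150544994 y 12.583003772885098 35.27957377849787 yaw 0.10429891147589387 1359 world z.01 [0.5451 0.0788 0.01  ]
rack mm mean [ -4.8951 -66.9957] x -81.83146829676267 70.88217241186076 y -77.89552009124321 -58.343713198705196 yaw -0.7381219566200343 999 world z.01 [ 0.5425 -0.025   0.01  ]
rack mm mean [ 250.6592 -295.5813] x 229.5557363700312 264.66419451328284 y -325.2770129197141 -273.68856028622855 yaw -68.6818437385283 676 world z.01 [ 0.8149 -0.3117  0.01  ]
scene [1235.5     300.9577  309.4932   57.9242   77.6457   29.7449] [ 0.8197 -0.3458  0.012 ]
scene [125.     341.3289 238.5263  12.      19.      90.    ] [ 0.8267 -0.0259  0.012 ]
scene [ 88.5    295.2963 123.5     11.      13.      90.    ] [0.387  0.4583 0.012 ]
scene [ 85.     142.8972 288.      19.2302   5.8138  26.5651] [ 0.3221 -0.5529  0.012 ]
scene [ 72.     266.4059 197.3366  28.1745   6.261   26.5651] [0.4902 0.0016 0.012 ]
scene [ 64.5    283.1649 184.7423  30.8577   5.3666  26.5651] [0.5172 0.0943 0.012 ]
side [4915.5     388.7957  262.2128   91.7633   67.0625   70.6155] [ 0.8551 -0.3455  0.012 ]
side [111.5    355.2899 185.6812  11.7041  17.5562  69.444 ] [ 0.8503 -0.004   0.012 ]
side [ 81.     260.7949 171.3504   6.      31.      90.    ] [0.5192 0.1155 0.012 ]
side [ 74.     264.3009 188.7522   5.      35.      90.    ] [0.5197 0.0206 0.012 ]
side [ 68.     221.2414 118.5977   8.5487  14.3027  80.5377] [0.3922 0.4778 0.012 ]
```

servo_tool([
  [0,0,1,0,0,-0.67,1],
  [0,0,1,0,0,-0.67,1],
  [0,0,1,0,0,-0.67,1],
  [0,0,1,0,0,-0.67,1],
  [0,0,1,0,0,-0.67,1],
  [0,0,1,0,0,-0.67,1],
  [0,0,1,0,0,-0.67,1],
  [0,0,1,0,0,-0.67,1],
  [0,0,1,0,0,-0.67,1],
  [0,0,1,0,0,-0.67,1],
])

```text
time: 45.82
tool_pos: [0.5395, -0.0261, 0.3871]
ee_rot: [[-0.706, 0.708, -0.003], [0.708, 0.706, 0.001], [0.003, -0.002, -1.0]]
wrist_force: [0.7, -0.0, 0.2]
gripper_width: 0.0852
gripper_force: 0.0
```

servo_tool([
  [0,0,1,0,0,0,1],
  [0,0,1,0,0,0,1],
  [0,0,1,0,0,0,1],
  [0,0,1,0,0,0,1],
  [0,0,1,0,0,0,1],
  [0,0,1,0,0,0,1],
  [0,0,1,0,0,0,1],
  [0,0,1,0,0,0,1],
  [0,0,1,0,0,0,1],
  [0,0,1,0,0,0,1],
])

```text
time: 46.65
tool_pos: [0.5395, -0.0261, 0.3862]
ee_rot: [[-0.086, 0.996, -0.004], [0.996, 0.086, 0.001], [0.001, -0.003, -1.0]]
wrist_force: [-0.0, -0.7, 0.1]
gripper_width: 0.0852
gripper_force: 0.0
```

servo_tool([
  [0,0,0.8,0,0,0,0.7],
  [0,0,0.8,0,0,0,0.5],
  [0,0,0.8,0,0,0,0.5],
  [0,0,0,0.45,0.9,0,0.5],
  [0,0,0,0.45,0.9,0,0.5],
  [0,0,0,0.45,0.9,0,0.5],
  [0,0,0,0.45,0.9,0,0.5],
  [0,0,0,0.45,0.9,0,0.5],
  [0,0,0,0,0,0,0.5],
  [0,0,0,0,0,0,0.5],
])

```text
time: 47.48
tool_pos: [0.6566, 0.0214, 0.3852]
ee_rot: [[0.077, 0.997, -0.005], [0.997, -0.077, 0.0], [-0.0, -0.005, -1.0]]
wrist_force: [-0.0, -0.1, 0.5]
gripper_width: 0.0428
gripper_force: 0.0
```

```bash
python3 - <<'E'
from h import *
o=get_obs();print(o['time'],o['tool_pos'],o['ee_rot'][:,0],o['gripper_width'])
im=snapshot('wrist');cv2.imwrite('pics/d1.png',im[:,:,::-1]);C=cam('wrist',o)
for b in blobs(im,'red',60): p=plane(C,b[1:3],.299);print(np.array(b[:6]),p,o['ee_rot'].T@(p-o['tool_pos'])/.025,b[6].round().tolist())
E
```

```text
47.4833 [0.6566 0.0214 0.3852] [ 0.0773  0.997  -0.0003] 0.042845562675250054
[1780.      289.779   182.6069   13.5716  150.4944    2.3859] [0.6834 0.0352 0.299 ] [0.6335 1.0474 3.4425] [[280.0, 259.0], [286.0, 108.0], [299.0, 109.0], [293.0, 259.0]]
```

servo_tool([
  [0,0,0.1,0.3,0.55,0,0.5],
  [0,0,0,0.2,0.48,0,0.5],
  [0,0,0,0,0,0.8,0.5],
  [0,0,0,0,0,0.8,0.45],
  [0,0,0,0,0,0.8,0.45],
  [0,0,0,0,0,0.8,0.45],
  [0,0,0,0,0,0.6,0.45],
  [0,0,0,0,0,0.1,0.45],
  [0,0,0,0,0,0,0.4],
  [0,0,0,0,0,0,0.3],
])

```text
time: 48.37
tool_pos: [0.6832, 0.0312, 0.2921]
ee_rot: [[0.085, 0.996, 0.002], [0.996, -0.085, -0.0], [0.0, 0.002, -1.0]]
wrist_force: [0.4, 0.7, 1.1]
gripper_width: 0.026
gripper_force: 0.0
```

servo_tool([
  [0,0,0,0,0,0,0.2],
  [0,0,0,0,0,0,0.1],
  [0,0,0,0,0,0,0],
  [0,0,0,0,0,0,0],
  [0,0,0,0,0,0,0],
  [0,0,0,0,0,0,0],
  [0,0,0,0,0,0,0],
  [0,0,0,0,0,0,0],
  [0,0,0,0,0,0,0],
  [0,0,0,0,0,0,0],
], force=30)

```text
time: 49.2
tool_pos: [0.6839, 0.0314, 0.2929]
ee_rot: [[0.085, 0.996, 0.003], [0.996, -0.085, -0.0], [0.0, 0.003, -1.0]]
wrist_force: [0.2, -0.6, 5.9]
gripper_width: 0.0086
gripper_force: 29.6
```

servo_tool([
  [0,0,0,0,-0.5,-0.11,0],
  [0,0,0,0,-0.51,-0.08,0],
  [0,0,0,0,-0.51,-0.05,0],
  [0,0,0,0,-0.51,-0.015,0],
  [0,0,0,0,-0.51,0.015,0],
  [0,0,0,0,-0.51,0.05,0],
  [0,0,0,0,-0.51,0.08,0],
  [0,0,0,0,-0.5,0.11,0],
  [0,0,0,0,-0.49,0.14,0],
  [0,0,0,0,-0.485,0.17,0],
], force=40)

```text
time: 50.03
tool_pos: [0.5587, 0.0421, 0.2844]
ee_rot: [[0.085, 0.996, 0.005], [0.996, -0.085, -0.0], [0.0, 0.005, -1.0]]
wrist_force: [1.1, -0.0, 3.1]
gripper_width: 0.0076
gripper_force: 42.4
```

servo_tool([
  [0,0,0,0,-0.41,0.165,0],
  [0,0,0,0,-0.4,0.19,0],
  [0,0,0,0,-0.385,0.21,0],
  [0,0,0,0,-0.39,0.235,0],
  [0,0,0,0,-0.36,0.25,0],
  [0,0,0,0,-0.35,0.27,0],
  [0,0,0,0,-0.345,0.295,0],
  [0,0,0,0,-0.32,0.3,0],
  [0,0,0,0,0,0,0],
  [0,0,0,0,0,0,0],
], force=40)

```text
time: 50.87
tool_pos: [0.4826, 0.0487, 0.2341]
ee_rot: [[0.085, 0.996, -0.004], [0.996, -0.085, 0.0], [0.0, -0.004, -1.0]]
wrist_force: [-4.2, -0.7, 0.9]
gripper_width: 0.0081
gripper_force: 42.4
```

```bash
python3 - <<'E'
from h import *
o=get_obs();p=o['tool_pos'];c=(.6331-p[0])/.2093;print(o['time'],p,o['wrist_force'],np.degrees(np.arccos(c)))
S,D=cam('scene'),cam('side');ims={n:snapshot(n) for n in ['scene','side']};bb={}
for n in ims:
    cv2.imwrite(f'pics/{n}4.png',ims[n][:,:,::-1]);bb[n]=[b for b in blobs(ims[n],'red',8)]
    for b in bb[n]: print(n,np.array(b[:6]))
E
```

```text
50.8667 [0.4826 0.0487 0.2341] [-4.2011 -0.7482  0.8857] 44.00822952768018
scene [ 24.5    266.5    154.9444   2.1213  12.7279  45.    ]
side [ 25.     252.0816 134.4898  22.       2.      90.    ]
```

servo_tool([
  [0,0,0,0,0.08,-0.08,0],
  [0,0,0,0,0,0,0],
  [0,0,0,0,0,0,0.1],
  [0,0,0,0,0,0,0.2],
  [0,0,0,0,0,0,0.3],
  [0,0,0,0,0,0,0.36],
  [0,0,0,0,0,0,0.36],
  [0,0,0,0,0,-0.4,0.36],
  [0,0,0,0,0,-0.8,0.36],
  [0,0,0,0,0,-1,0.36],
])

```text
time: 51.8
tool_pos: [0.4852, 0.0482, 0.2915]
ee_rot: [[0.085, 0.996, -0.003], [0.996, -0.085, -0.0], [-0.0, -0.003, -1.0]]
wrist_force: [-0.1, 0.6, -0.6]
gripper_width: 0.0311
gripper_force: 0.0
```

servo_tool([
  [0,0,0,0,0,-1,0.36],
  [0,0,0,0,0,-1,0.36],
  [0,0,0,0,0,-1,0.36],
  [0,0,-1,0,0,-0.8,0.8],
  [0,0,-1,0,0,0,0.8],
  [0,0,-1,0,0,0,0.8],
  [0,0,-1,0,0,0,0.8],
  [0,0,-1,0,0,0,0.8],
  [0,0,-1,0,0,0,0.8],
  [0,0,-1,0,0,0,0.8],
])

```text
time: 52.63
tool_pos: [0.4861, 0.0483, 0.3882]
ee_rot: [[-0.396, 0.918, 0.001], [0.918, 0.396, -0.0], [-0.001, 0.001, -1.0]]
wrist_force: [0.3, 0.6, 0.8]
gripper_width: 0.0681
gripper_force: 0.0
```

```bash
python3 - <<'E'
from h import *
o=get_obs();p=o['tool_pos'];print(o['time'],p,o['ee_rot'][:,0],o['wrist_force'])
O=np.array([.5455,.042,0]);a=np.radians(-4.8);R=np.array([[np.cos(a),-np.sin(a),0],[np.sin(a),np.cos(a),0],[0,0,1]])
S,D=cam('scene'),cam('side');ims={n:snapshot(n) for n in ['scene','side']};e={}
for n in ims:
    cv2.imwrite(f'pics/{n}5.png',ims[n][:,:,::-1]);
    for b in blobs(ims[n],'red',8): print(n,np.array(b[:6]))
    for t in (38,45,52): print(t,proj(cam(n),O+R@[.088-.21*np.cos(np.radians(t)),0,.095+.21*np.sin(np.radians(t))]))
b,c=blobs(ims['scene'],'red',8)[0],blobs(ims['side'],'red',8)[0]
X,err=tri(S,b[1:3],D,c[1:3]);r=R.T@(X-O);print('tri rack',r,err,'theta',np.degrees(np.arctan2(r[2]-.095,.088-r[0])))
E
```

```text
52.6333 [0.4861 0.0483 0.3882] [-0.3958  0.9183 -0.0006] [0.2563 0.5624 0.8178]
scene [ 52.5    271.527  150.2027   2.8284  26.163   45.    ]
38 [268.3811 150.8727]
45 [272.3385 149.0315]
52 [276.9134 147.829 ]
side [ 35.     252.9655 133.7414  21.       2.      90.    ]
38 [248.5313 138.3559]
45 [253.6275 133.5576]
52 [259.4974 129.2057]
tri rack [-0.0617 -0.0037  0.243 ] 0.004552144824076706 theta 44.68178576856244
```

servo_tool([
  [0,0,-1,0,0,0,1],
  [0,0,-1,0,0,0,1],
  [0,0,-1,0,0,0,1],
  [0,0,-1,0,0,0,1],
  [0,0,-1,0,0,0,1],
  [0,0,-1,0,0,0,1],
  [0,0,-1,0,0,0,1],
  [0,0,-1,0,0,0,1],
  [0,0,-1,0,0,0,1],
  [0,0,-1,0,0,0,1],
])

```text
time: 53.57
tool_pos: [0.4861, 0.0483, 0.3878]
ee_rot: [[-0.893, 0.451, 0.001], [0.451, 0.893, -0.0], [-0.001, 0.0, -1.0]]
wrist_force: [0.5, 0.3, 0.2]
gripper_width: 0.0852
gripper_force: 0.0
```

servo_tool([
  [0,0,-1,0,0,0,1],
  [0,0,-1,0,0,0,1],
  [0,0,-1,0,0,0,1],
  [0,0,-1,0,0,0,1],
  [0,0,-1,0,0,0,1],
  [0,0,-0.5,0,0,0,1],
  [0,0,0,-0.45,0.85,0,1],
  [0,0,0,-0.45,0.85,0,1],
  [0,0,0,-0.45,0.85,0,1],
  [0,0,0,-0.45,0.85,0,1],
])

```text
time: 54.4
tool_pos: [0.5386, 0.13, 0.3879]
ee_rot: [[-0.996, 0.087, 0.001], [0.087, 0.996, 0.0], [-0.001, 0.0, -1.0]]
wrist_force: [0.3, 0.1, 0.3]
gripper_width: 0.0853
gripper_force: 0.0
```

servo_tool([
  [0,0,0,-0.45,0.85,0,1],
  [0,0,0,-0.45,0.85,0,1],
  [0,0,0,-0.45,0.85,0,1],
  [0,0,0,-0.48,0.85,0,1],
  [0,0,0,-0.48,0.85,0,1],
  [0,0,0,-0.48,0.85,0,1],
  [0,0,0,0,0,0.8,1],
  [0,0,0,0,0,0.8,1],
  [0,0,0,0,0,0.8,1],
  [0,0,0,0,0,0,1],
])

```text
time: 55.23
tool_pos: [0.6169, 0.2499, 0.3218]
ee_rot: [[-0.996, 0.087, -0.008], [0.087, 0.996, -0.003], [0.008, -0.003, -1.0]]
wrist_force: [0.4, -1.5, -1.4]
gripper_width: 0.0854
gripper_force: 0.0
```

```bash
python3 - <<'E'
from h import *
o=get_obs();p=o['tool_pos'];print(o['time'],p,'psi',np.degrees(np.arctan2(*o['ee_rot'][[1,0],0])),o['joint_positions'])
im=snapshot('wrist');cv2.imwrite('pics/k2.png',im[:,:,::-1]);C=cam('wrist',o)
h=cv2.cvtColor(im,cv2.COLOR_RGB2HSV);
for b in blobs(im,'orange',60): print(np.array(b[:6]),plane(C,b[1:3],.09),b[6].round().tolist())
for q in ((.620,.251,.104),(.620,.251,.072)): print('pred',proj(C,q))
# grip top: brightest orange
k=cv2.inRange(h,(4,150,100),(15,255,255));ys,xs=np.nonzero(k);v=h[ys,xs,2];print(np.percentile(v,[5,25,50,75,95]))
t=v>np.percentile(v,60);print('bright',xs[t].mean(),ys[t].mean(),np.linalg.eigh(np.cov(np.array([xs[t],ys[t]])))[1][:,1])
w=cv2.inRange(h,(0,0,150),(180,110,255));x0,x1,y0,y1=xs.min(),xs.max(),ys.min(),ys.max();W=w[y0:y1,x0:x1];c=cv2.connectedComponentsWithStats(W);print(x0,y0,c[2][1:6],c[3][1:6])
E
```

```text
55.2333 [0.6169 0.2499 0.3218] psi 175.03596548452862 [ 0.3043  0.1236  1.5004 -0.      1.526  -1.1798]
[382.     262.3492 167.0363  37.3201  21.7221  83.991 ] [0.6161 0.2585 0.09  ] [[251.0, 155.0], [272.0, 152.0], [276.0, 189.0], [255.0, 192.0]]
pred [256.5248 172.7823]
pred [256.5742 168.222 ]
[169.65 210.   224.   225.   249.35]
bright 262.9122807017544 169.03508771929825 [-0.1045  0.9945]
242 154 [[ 0  0 15 12 60]
 [19  0  3  1  3]
 [23  1  1  1  1]
 [25  0  3  4  5]
 [30  0  2  2  3]] [[ 3.5667  3.    ]
 [20.      0.    ]
 [23.      1.    ]
 [25.8     1.6   ]
 [30.3333  0.6667]]
```

```bash
python3 - <<'E'
from h import *
o=get_obs();p=o['tool_pos'];print(o['time'],p,'psi',np.degrees(np.arctan2(*o['ee_rot'][[1,0],0])),o['ee_rot'][2])
im=snapshot('wrist');C=cam('wrist',o)
h=cv2.cvtColor(im,cv2.COLOR_RGB2HSV);m=cv2.inRange(h,(2,120,40),(18,255,255))
n,l,st,ce=cv2.connectedComponentsWithStats(m);print([(st[i].tolist(),ce[i].round(1).tolist()) for i in range(1,n) if st[i,4]>30])
q=im[145:200,232:290]
for y in range(0,55,4): print(145+y,' '.join('%3d'%( h[145+y,232+x,2] if m[145+y,232+x] else 0) for x in range(0,58,3)))
for q in ((.620,.251,.104),(.620,.251,.072)): print('pred',proj(C,q))
E
```

```text
55.2833 [0.6175 0.25   0.3243] psi 175.0461120095017 [ 0.005 -0.002 -1.   ]
[([31, 48, 12, 15, 83], [35.9, 55.4]), ([95, 53, 21, 24, 151], [107.4, 64.3]), ([242, 153, 33, 38, 532], [261.0, 168.4])]
145   0   0   0   0   0   0   0   0   0   0   0   0   0   0   0   0   0   0   0   0
149   0   0   0   0   0   0   0   0   0   0   0   0   0   0   0   0   0   0   0   0
153   0   0   0   0   0   0   0   0 176 173   0   0   0   0   0   0   0   0   0   0
157   0   0   0   0   0 241   0 165 189 191 174 226 200   0   0   0   0   0   0   0
161   0   0   0   0 254   0   0 205 223 223 214 225 223 222   0   0   0   0   0   0
165   0   0   0   0   0   0   0 210 224 222 213 224 224 225   0   0   0   0   0   0
169   0   0   0 244   0   0   0 208 224 223 214 225   0   0 247   0   0   0   0   0
173   0   0   0   0   0   0   0 255 244 243 253 221 255   0   0   0   0   0   0   0
177   0   0   0   0   0   0   0 255   0   0 253 222 225   0   0   0   0   0   0   0
181   0   0   0   0   0   0   0 255   0   0 253 223 255   0   0   0   0   0   0   0
185   0   0   0   0   0   0   0 255   0   0 253   0   0   0   0   0   0   0   0   0
189   0   0   0   0   0   0   0 254   0 255 251   0   0   0   0   0   0   0   0   0
193   0   0   0   0   0   0   0   0   0   0   0   0   0   0   0   0   0   0   0   0
197   0   0   0   0   0   0   0   0   0   0   0   0   0   0   0   0   0   0   0   0
pred [256.2157 171.4213]
pred [256.26   166.9248]
```

servo_tool([
  [0,0,0,-0.1,0.08,0.9,1],
  [0,0,0,0,0,1,1],
  [0,0,0,0,0,1,1],
  [0,0,0,0,0,1,1],
  [0,0,0,0,0,1,1],
  [0,0,0,0,0,1,1],
  [0,0,0,0,0,1,1],
  [0,0,0,0,0,1,0.8],
  [0,0,0,0,0,1,0.8],
  [0,0,0,0,0,0.45,0.8],
])

```text
time: 56.17
tool_pos: [0.6207, 0.2518, 0.092]
ee_rot: [[-0.996, 0.086, -0.002], [0.086, 0.996, -0.001], [0.002, -0.001, -1.0]]
wrist_force: [-1.0, 0.4, 0.0]
gripper_width: 0.0687
gripper_force: 0.0
```

servo_tool([
  [0,0,0,0,0,0,0.5],
  [0,0,0,0,0,0,0.3],
  [0,0,0,0,0,0,0],
  [0,0,0,0,0,0,0],
  [0,0,0,0,0,0,0],
  [0,0,0,0,0,0,0],
  [0,0,0,0,0,0,0],
  [0,0,0,0,0,0,0],
  [0,0,0,0,0,0,0],
  [0,0,0,0,0,0,0],
], force=40)

```text
time: 57.0
tool_pos: [0.6226, 0.2509, 0.0966]
ee_rot: [[-0.996, 0.085, 0.003], [0.085, 0.996, -0.002], [-0.004, -0.002, -1.0]]
wrist_force: [-2.2, -5.1, 5.3]
gripper_width: 0.0126
gripper_force: 40.7
```

servo_tool([
  [0,0,0,0,0,0,0.2],
  [0,0,0,0,0,0,0.3],
  [0,0,0,0,0,0.2,0.3],
  [0,0,0,0,-0.04,0.2,0.3],
  [0,0,0,0,0,0,0.2],
  [0,0,0,0,0,0,0],
  [0,0,0,0,0,0,0],
  [0,0,0,0,0,0,0],
  [0,0,0,0,0,0,0],
  [0,0,0,0,0,0,0],
], force=40)

```text
time: 57.83
tool_pos: [0.62, 0.2508, 0.082]
ee_rot: [[-0.996, 0.085, -0.002], [0.085, 0.996, -0.001], [0.002, -0.001, -1.0]]
wrist_force: [-0.4, 0.5, -6.6]
gripper_width: 0.0134
gripper_force: 41.5
```

Good grip. Turn clockwise.

servo_tool([
  [0,0,1,0,0,0,0],
  [0,0,1,0,0,0,0],
  [0,0,1,0,0,0,0],
  [0,0,1,0,0,0,0],
  [0,0,1,0,0,0,0],
  [0,0,1,0,0,0,0],
  [0,0,1,0,0,0,0],
  [0,0,1,0,0,0,0],
  [0,0,1,0,0,0,0],
  [0,0,1,0,0,0,0],
], force=40)

```text
time: 58.67
tool_pos: [0.6207, 0.2523, 0.0821]
ee_rot: [[-0.706, 0.708, 0.0], [0.708, 0.706, 0.002], [0.002, 0.002, -1.0]]
wrist_force: [2.7, 5.0, -10.5]
gripper_width: 0.0129
gripper_force: 40.9
```

servo_tool([
  [0,0,1,0,0,0,0],
  [0,0,1,0,0,0,0],
  [0,0,1,0,0,0,0],
  [0,0,1,0,0,0,0],
  [0,0,1,0,0,0,0],
  [0,0,1,0,0,0,0],
  [0,0,1,0,0,0,0],
  [0,0,1,0,0,0,0],
  [0,0,1,0,0,0,0],
  [0,0,1,0,0,0,0],
])

```text
time: 59.5
tool_pos: [0.6222, 0.253, 0.0821]
ee_rot: [[-0.086, 0.996, 0.004], [0.996, 0.086, 0.004], [0.004, 0.005, -1.0]]
wrist_force: [8.6, 8.2, -15.3]
gripper_width: 0.0132
gripper_force: 40.4
```

```bash
python3 - <<'E'
from h import *
o=get_obs();print(o['time'],o['tool_pos'],np.degrees(np.arctan2(*o['ee_rot'][[1,0],0])),o['wrist_force'],o['moment'],o['gripper_width'],o['gripper_force'])
E
```

```text
59.5 [0.6222 0.253  0.0821] 94.93219173045362 [  8.6146   8.201  -15.3223] [ 1.2956 -1.3246  0.0801] 0.01321323695001216 40.35633087158203
```

servo_tool([
  [0,0,0.8,0.06,0.06,0.1,0],
  [0,0,0.8,0,0,0,0],
  [0,0,0.8,0,0,0,0],
  [0,0,0.6,0,0,0,0],
  [0,0,0.4,0,0,0,0],
  [0,0,0,0,0,0,0],
  [0,0,0,0,0,0,0],
  [0,0,0,0,0,0,0],
  [0,0,0,0,0,0,0],
  [0,0,0,0,0,0,0],
])

```text
time: 60.33
tool_pos: [0.6228, 0.2531, 0.082]
ee_rot: [[0.146, 0.989, 0.001], [0.989, -0.146, 0.001], [0.001, 0.001, -1.0]]
wrist_force: [-3.0, 1.4, 3.0]
gripper_width: 0.0131
gripper_force: 61.8
```

```bash
python3 - <<'E'
from h import *
o=get_obs();print(o['time'],o['tool_pos'],np.degrees(np.arctan2(*o['ee_rot'][[1,0],0])),o['wrist_force'],o['moment'],o['gripper_width'],o['gripper_force'])
E
```

```text
60.3333 [0.6228 0.2531 0.082 ] 81.59671318021327 [-2.9546  1.4124  3.0367] [0.3362 0.4124 1.6524] 0.013115902198149511 61.79589545354247
```

servo_tool([
  [0,0,-0.5,0,0,0,0],
  [0,0,0,0,0,0,0.2],
  [0,0,0,0,0,0,0.5],
  [0,0,0,0,0,0,0.7],
  [0,0,0,0,0,0,0.7],
  [0,0,0,0,0,-0.5,0.7],
  [0,0,0,0,0,-1,0.7],
  [0,0,0,0,0,-1,0.7],
  [0,0,0,0,0,-1,0.7],
  [0,0,0,0,0,-1,0.7],
])

```text
time: 61.17
tool_pos: [0.6224, 0.2526, 0.1957]
ee_rot: [[0.114, 0.993, 0.001], [0.993, -0.114, 0.0], [0.0, 0.001, -1.0]]
wrist_force: [0.4, 0.5, -0.3]
gripper_width: 0.0597
gripper_force: 0.0
```

servo_tool([
  [0,0,0,0,0,-1,1],
  [0,0,0,0,0,-1,1],
  [0,0,0,0,0,-1,1],
  [0,0,0,0,0,-1,1],
  [0,0,0,0,0,-1,1],
  [0,0,0,0,0,-1,1],
  [0,0,0,0,0,-1,1],
  [0,0,0,0,0,-0.5,1],
  [0,0,0,0,0,0,1],
  [0,0,0,0,0,0,1],
])

```text
time: 62.0
tool_pos: [0.6224, 0.2526, 0.3816]
ee_rot: [[0.113, 0.994, 0.001], [0.994, -0.113, 0.0], [0.001, 0.001, -1.0]]
wrist_force: [0.7, 0.7, -0.2]
gripper_width: 0.0854
gripper_force: 0.0
```

```bash
python3 - <<'E'
from h import *
o=get_obs();print(o['time'],o['tool_pos'],'psi',np.degrees(np.arctan2(*o['ee_rot'][[1,0],0])))
im=snapshot('wrist');cv2.imwrite('pics/k3.png',im[:,:,::-1]);C=cam('wrist',o)
O=np.array([.5455,.042,0]);a=np.radians(-4.8);R=np.array([[np.cos(a),-np.sin(a),0],[np.sin(a),np.cos(a),0],[0,0,1]])
u=proj(C,(.622,.252,.104)).round().astype(int);print(u)
h=cv2.cvtColor(im,cv2.COLOR_RGB2HSV);m=cv2.inRange(h,(2,120,40),(18,255,255))
for y in range(u[1]-30,u[1]+31,4): print(y,' '.join('%3d'%( h[y,x,2] if m[y,x] else 0) for x in range(u[0]-30,u[0]+31,3)))
S,D=cam('scene'),cam('side');ims={n:snapshot(n) for n in ['scene','side']}
for n in ims:
    cv2.imwrite(f'pics/{n}6.png',ims[n][:,:,::-1])
    for b in blobs(ims[n],'red',8): print(n,'red',np.array(b[:6]))
    for b in blobs(ims[n],'gold',30):
        r=R.T@(plane(cam(n),b[1:3],.055)-O)
        if abs(r[0])<.4 and abs(r[1])<.6: print(n,'gold rack mm',1000*r,np.array(b[:6]))
b,c=blobs(ims['scene'],'red',8)[0],blobs(ims['side'],'red',8)[0]
X,err=tri(S,b[1:3],D,c[1:3]);r=R.T@(X-O);print('theta',np.degrees(np.arctan2(r[2]-.095,.088-r[0])),err)
E
```

```text
62.0 [0.6224 0.2526 0.3816] psi 83.49539731854351
[255 164]
134   0   0   0   0   0   0   0   0   0   0   0   0   0   0   0   0   0   0   0   0   0
138   0   0   0   0   0   0   0   0   0   0   0   0   0   0   0   0   0   0   0   0   0
142   0   0   0   0   0   0   0   0   0   0   0   0   0   0   0   0   0   0   0   0   0
146   0   0   0   0   0   0   0   0   0 175 182 160 235   0   0   0   0   0   0   0   0
150   0   0   0   0   0   0   0 250   0 251   0 255 224   0 249   0   0   0   0   0   0
154   0   0   0   0   0   0 219   0   0 251   0   0 244   0   0 248   0   0   0   0   0
158   0   0   0   0   0   0   0   0   0 251 255   0 236   0   0   0   0   0   0   0   0
162   0   0   0   0   0   0   0   0   0 246   0   0 245   0   0   0   0   0   0   0   0
166   0   0   0   0   0   0   0   0   0 237   0   0 248   0   0   0   0   0   0   0   0
170   0   0   0   0   0   0   0   0   0 242   0   0 251   0   0   0   0   0   0   0   0
174   0   0   0   0   0   0   0   0   0 196   0   0 252   0   0   0   0   0   0   0   0
178   0   0   0   0   0   0   0   0   0   0   0   0   0   0   0   0   0 
[... 1220 characters left out ...]
 91.8029   67.0078   70.56  ]
side gold rack mm [291.072  -64.5837  55.    ] [118.5    355.1389 185.7153  11.7041  17.9073  69.444 ]
side gold rack mm [-30.4763 -68.3907  55.    ] [ 71.5    263.2143 188.9643  37.054    4.9923   3.1798]
side gold rack mm [-185.4588  359.8384   55.    ] [ 70.5    221.2222 118.5778   8.7433  14.2934  81.2538]
side gold rack mm [-45.6587  22.2262  55.    ] [ 63.5    257.8    171.6222   6.9685  23.9867  84.5597]
side gold rack mm [-367.6743  582.9619   55.    ] [ 40.     182.2759  91.1724   7.2111  12.2034  56.3099]
side gold rack mm [ 64.0655 258.7542  55.    ] [ 37.     282.6604 131.6226  12.5903   6.4982  66.0375]
theta 43.734935951636146 0.0010269988331269603
```

```bash
python3 -c "
from station import *
print(hand_in())"
```

```text
the job is handed in; nothing more can be done
None
```

I handed the job in at about 62 s; the hand-in gave no verdict. Both gold bars found on the table lie in their own V-notches, the cover stands at about 44 degrees, and the clamp knob is tight at its stop.

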